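Change the spent wick cassette on the twin wick station

TASK

One of the two wick cassettes on the sloping station has run down to its bare core: press the latch paddle under its front tongue so that it kicks up, lift it out and stand it upright in the ply tray. Then put the fresh cassette that stands on the bench into the empty bay, tongue over the paddle, and press it fully home until the latch snaps over. Leave the other cassette seated and do not knock the things around about.

Things in the scene. Friction and masses are not known exactly. Their poses are not given: they have to be found in the camera images.
- deck: Sloping deck of the wick station, a ply stand with two bays side by side. Origin midway between the bays, 95 mm over the bench; x up the slope, which rises to the robot's left, y across it towards the robot, z square to it, leaning 33 deg from vertical to the right, where its front is. A head block at its upper end (x 66 to 88, top z 30) carries two guide eyes, up to z 59. Stand: 176 wide, level x -75 to 105.
- seat_left (a point): Where the origin of a cassette lies when seated in the left bay (seen from the front; the one nearer the robot): deck x 0, y +38, z 0; a seated cassette has the deck's axes, play 1.5 mm each way. Well 99 x 53 mm (x, y), walls up to z 22; side walls flare out 4 mm over their top 9 mm, the front wall 2 over its top 5, the rear wall leans back 15 deg. A cassette kicked up leans on the front wall.
- seat_right (a point): The same for the right bay, at deck y -38.
- paddle_left (a point): Point on top of the left latch's steel paddle where a finger presses: deck x -92, z 9.5. The paddle is 30 wide (y) and comes out from under the seated cassette's tongue, 26 mm beyond its edge (x -76) and 16 mm below its underside. The point moves with the paddle.
- paddle_right (a point): The same for the right latch.
- latch_left (a joint): Turn of the left latch, a sprung bell crank whose hook holds the seated cassette's nib: 0 hooked, grows as the paddle is pressed down, square to the deck. Hook clears the nib by 0.38, stop at 0.48. Hinge across the deck at x -50, z -12: full travel takes the paddle point 22 mm down and 5 forward. Takes 3 to 6 N, springs back when let go.
- latch_right (a joint): The same for the right latch.
- lifter_left (a joint): Sprung lifter under the front of the left bay, m: about 0 under a seated cassette, 0.012 when up. It pushes with 3.8 to 4.5 N. Once unlatched, the front of the cassette kicks up about 13 mm, turning about 8 deg on its heel, and stays so with the paddle let go. Press a cassette back down at its tongue with 10 to 20 N: the nib pushes the hook aside and it snaps over; over-travel 3 mm.
- lifter_right (a joint): The same for the right bay.
- cassette_spent: Spent wick cassette, seated and latched in one of the bays: spool bare, a wooden core of 20 mm between flanges. All three cassettes are alike but for the winding: origin at the centre of the underside of the plug, z up, tongue towards -x. Black plug 96 x 50 (x, y), z 0 to 26; nib 20 wide, 7.5 out of its front, z 0 to 8; CG near x 0. 0.29 kg.
- grip_spent (a point): Middle of the spent cassette's wooden carrying bar (x 0, y 0, z 102 of the cassette). The bar runs along x, 14 thick (y), 84 long, z 91 to 113: grip it across y, fingertips at about z 90. Below it the spool (axis along x at z 61, end flanges 54 dia. at x +-28; full winding up to z 83) between cheeks 48 wide at x +-36.
- cassette_running: Wick cassette in use, full winding, seated and latched in the other bay; it stays there. Same shape as the spent one. 0.31 kg.
- cassette_fresh: Fresh wick cassette, full winding, standing upright on the bench to the left or right of the station. Same shape as the spent one. 0.31 kg.
- grip_fresh (a point): Middle of the fresh cassette's carrying bar, as grip_spent.
- tongue_fresh (a point): Ribbed thumb rest on top of the fresh cassette's front tongue (x -64, y 0, z 32 of the cassette). The tongue is the front of a black flange 6 thick (z 26 to 32), 60 wide, from x -76 to +54; it overhangs the plug by 28 mm in front and hides the latch when seated, over two steel horns of the bay (to deck x -72) that stop it. Press here to snap it home.
- tray: Open ply tray for empties on the bench, on the other side of the station from the fresh cassette: 200 (x) x 136 (y) x 36 mm outside, walls and floor 7 mm; origin at the centre of its underside, z up.
- spray_can: Aerosol can, bystander, 67 dia. x 202 mm, standing beyond the station to the left; origin at its foot.
- glue: Glue bottle, bystander, 53 dia. x 150 mm, standing beyond the station to the left; origin at its foot.
- tape: Roll of masking tape, bystander, 98 dia. x 25 mm, lying between robot and station; origin at its underside.
- wax: Block of wax, bystander, 90 x 114 x 60 mm, between robot and station; origin at its underside.
- ball: Cluster of white balls, bystander, 68 x 61 x 59 mm, beyond the station to the right; origin at its underside.

How it is judged:
By the outcome, as a careful person would: the job done as asked, in the order asked, and still so for the second after the job is handed in, with the robot touching nothing.
It also fails if it takes over 72 s, if anything falls off the work surface, if the arm or the gripper's body presses on something with over 40 N, if the wrist force passes 120 N, or if a joint passes its speed limit or range.

ROBOT

A 6-joint arm with a two-finger parallel gripper is mounted at the origin on the work surface; the furniture and walls round the work are solid. World frame = base frame: x ahead of the robot, y to its left, z up, the work surface at z = 0. Lengths are in m, angles in rad, forces in N, time in s.
With the tool pointing down it reaches from about 0.25 to 0.725 m from the base axis. Payload 4 kg.
Tool frame: the origin (TCP) lies at the very end of the fingers, on their centre line; the grasp point (between the pads) lies 19 mm behind it (grip_point_offset is the distance from the TCP to the grasp point, in m); z points along the fingers, y is the line along which they close (so a half turn about z gives the same grasp; the last joint's range is limited). The gripper opens to 85 mm and grips with 20 to 120 N. Pads are 22 mm wide; open, the fingers measure 114 mm over their backs; the gripper's body (76 mm by 85 mm) begins 54 mm behind the grasp point. The pads swing forward as they close: fully open they stand 13 mm farther back than shut.
Start: joints at [-1.144, 0.241, 0.005, 1.335, 0, 1.571], TCP at [0.207, -0.455, 0.231] pointing down, gripper open.
Joint ranges: [-2.72, 2.72], [-1.05, 1.87], [-1.09, 1.28], [-1.99, 2.15], [-1.42, 1.44], [-3.14, 3.14]. Speed limits (rad/s): [2.79, 2.79, 3.14, 3.14, 3.14, 3.14].

INTERFACE

Orientations are given as a unit quaternion [x, y, z, w].
In Python, from workcell import state, snapshot, camera_info, job_done, look_for, place_of, grip_point_offset gives the robot as it stands.
- The arm moves only by the tool carry_out, never from a script. Its argument "steps" is a list of rows, each a list of 5 numbers: the finger opening in m, from 0 to 0.0854, then the shift along the tool's x, y, z in m, then the turn about the tool's z in degrees. A call has 1 to 8 rows; each row is the pose to reach, as a shift and turn from the pose commanded when the call began, along the tool's axes at that moment; what a row does not reach only later rows make up. A row lasts 1/12 s, in which the tool goes at most 41.7 mm and 7.16 degrees, less where a joint would pass 70% of its speed; a pose out of reach is approached as far as the arm can. A call with a gripper value outside its range is refused whole. The fingers move at their own pace and stop on an object; the grip force is fixed at half the most. Time passes only in rows, so rows that repeat a pose let the fingers close. It gives the time, the measured TCP pose, the force, the opening and the grip force at its end, in the units of the state.
- state(): the state, without advancing time (a new reading comes with each control period).
- snapshot(name): name is "side" or "top"; returns the picture (420x560x3 uint8, red, green, blue); there is no depth.
- camera_info(name): a dict with "fx", "fy", "cx", "cy" (pixels), "rvec" (rotation vector, rad) and "tvec" (3), from world to camera coordinates, as OpenCV has them. Camera axes: x right, y down, z forward; pixel columns grow to the right and rows downward; lengths in m; the calibration is good to about 2 mm. A picture is of the moment at which its call begins. camera_info takes no time and is no camera call.
- job_done(): hands the job in; it is judged then, once.
Trained networks look in the newest picture that a camera, given by its name, has taken for a name from the list of things; names that differ only in an ending like _2 or _b are one class to them, and where a whole thing is asked for, a point or a joint stands for the part that bears it (a point fixed in the world has none). Each returns a list of dicts, best first, with "p" (0 to 1); they miss things now and then, are a little off and sometimes report something else, mostly with a low value. They report only what shows in the picture. A call takes as long as a camera call.
- look_for(name, camera): "xy" ([column, row] in pixels, amid what is visible of it).
- place_of(name, camera): "xy" ([column, row] in pixels: a listed point, or the origin of a listed thing).
The state is a dict: "time": time; "qpos": joint angles; "qvel": joint speeds; "effort": joint torques, N m; "tcp_pos": TCP position; "tcp_rot": TCP orientation; "wrist_force": force on the tool from outside, world axes, zero at the start; "moment": the same for the moment, N m; "grip_width": finger opening in m; "grasp_force": force on a finger pad.
Only numpy, scipy, OpenCV 4.12 (cv2) and the standard library are available. Lean on these libraries where they do the work, as an engineer would, in place of code of your own. Each camera call takes 0.05 s, during which the arm holds its last target. There are 200 camera calls.

## Working session

There is one attempt and no reset: what is moved stays moved. The work goes in short steps, Python scripts to look and compute and a tool call to move; the robot and the scene stay as the last step left them, time stands still between calls to the robot, and variables do not carry over. Pictures are saved under pics/ and viewed, at most 10 in all, crops included, and the job is handed in when it is done.

Besides the shell and the picture viewer there is one more tool, called after "Emit:" in YAML: its name, and indented under it one key for each argument. carry_out: Moves the arm, as the interface text tells. Its arguments: {"type":"object","properties":{"steps":{"type":"array"}},"required":["steps"]}

```bash
ls; mkdir -p pics
python3 - <<'E'
from workcell import *
import cv2,numpy as np
s=state();print({k:np.round(v,3).tolist() for k,v in s.items()},grip_point_offset)
for c in("side","top"):
    im=snapshot(c);cv2.imwrite(f"pics/{c}0.png",im[:,:,::-1])
    ci=camera_info(c);print(c,{k:np.round(v,3).tolist() for k,v in ci.items()})
    R=cv2.Rodrigues(np.array(ci['rvec'],float))[0];print("pos",-R.T@np.array(ci['tvec']),"fwd",R[2])
    for n in["deck","seat_left","seat_right","paddle_left","paddle_right","cassette_spent","grip_spent","cassette_running","cassette_fresh","grip_fresh","tongue_fresh","tray","spray_can","glue","tape","wax","ball"]:
        print(n,[(np.round(d['xy'],1).tolist(),round(d['p'],2)) for d in place_of(n,c)[:3]])
E
```

```text
pics
{'time': 0.0, 'qpos': [-1.144, 0.241, 0.004, 1.335, 0.0, 1.571], 'qvel': [0.001, -0.001, 0.001, -0.001, -0.001, 0.002], 'effort': [0.0, -37.232, 25.241, 0.017, -0.0, 0.0], 'tcp_pos': [0.207, -0.455, 0.23], 'tcp_rot': [0.977, 0.212, -0.0, -0.001], 'wrist_force': [0.075, 1.063, 0.427], 'moment': [-0.009, -0.005, 0.013], 'grasp_force': 0.0, 'grip_width': 0.086} 0.0187
side {'fx': 380.609, 'fy': 380.609, 'cx': 274.421, 'cy': 212.689, 'rvec': [0.661, -2.279, 1.522], 'tvec': [0.484, 0.234, 0.961]}
pos [-0.03036647  0.93116586  0.58659785] fwd [ 0.50298112 -0.77604883 -0.38047102]
deck [([321.4, 277.4], 0.63), ([258.5, 221.8], 0.58), ([250.1, 221.4], 0.32)]
seat_left [([268.8, 224.7], 0.55)]
seat_right [([251.4, 217.5], 0.87), ([265.9, 225.5], 0.62), ([183.3, 267.6], 0.21)]
paddle_left [([322.2, 275.8], 0.21)]
paddle_right []
cassette_spent []
grip_spent [([281.3, 197.6], 0.92)]
cassette_running [([250.7, 217.9], 0.9), ([345.2, 199.1], 0.69), ([185.7, 269.8], 0.62)]
cassette_fresh [([350.3, 222.3], 0.68)]
grip_fresh [([345.8, 200.8], 0.93)]
tongue_fresh [([332.1, 214.8], 0.94)]
tray [(
[... 504 characters left out ...]
 0.83), ([185.4, 214.1], 0.16)]
seat_right [([293.6, 168.1], 0.59), ([301.2, 193.8], 0.5)]
paddle_left [([310.8, 206.0], 0.51)]
paddle_right [([321.1, 181.1], 0.52), ([308.3, 205.8], 0.26)]
cassette_spent [([282.7, 194.7], 0.91)]
grip_spent [([303.3, 197.1], 0.82)]
cassette_running [([293.9, 169.2], 0.82), ([311.6, 204.4], 0.39)]
cassette_fresh [([391.4, 256.6], 0.94)]
grip_fresh [([399.4, 250.9], 0.75)]
tongue_fresh [([405.8, 233.3], 0.62)]
tray [([183.5, 212.6], 0.58)]
spray_can [([213.7, 144.7], 0.92)]
glue [([183.6, 150.4], 0.94), ([390.2, 253.5], 0.45)]
tape [([263.0, 274.3], 0.75)]
wax [([287.2, 181.9], 0.71), ([291.8, 169.2], 0.7), ([333.0, 280.3], 0.59)]
ball [([357.7, 157.3], 0.54)]
```

Run:
```python
import cv2
a=cv2.imread("pics/top0.png");cv2.imwrite("pics/top0c.png",cv2.resize(a[100:330,140:460],None,fx=2.5,fy=2.5,interpolation=cv2.INTER_CUBIC))
a=cv2.imread("pics/side0.png");cv2.imwrite("pics/side0c.png",cv2.resize(a[110:350,110:430],None,fx=2.5,fy=2.5,interpolation=cv2.INTER_CUBIC))
```

```text
(no output)
```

View pics/top0c.png

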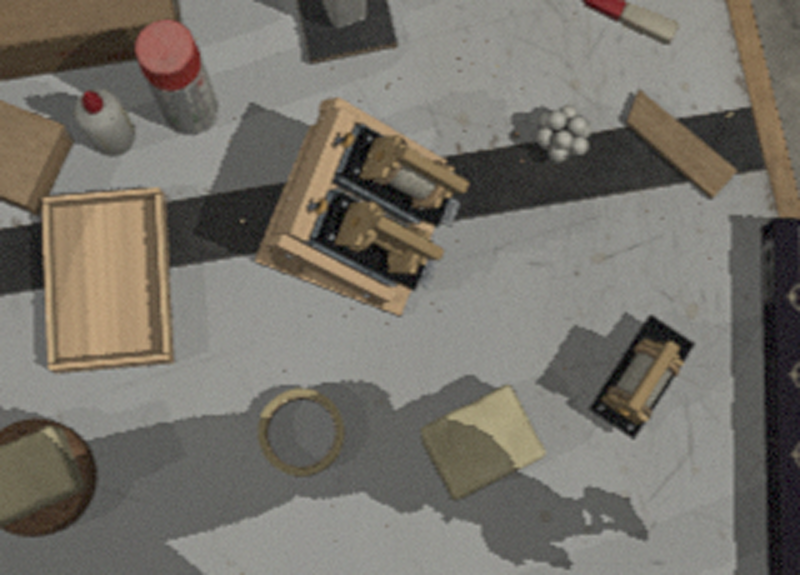

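View pics/side0c.png

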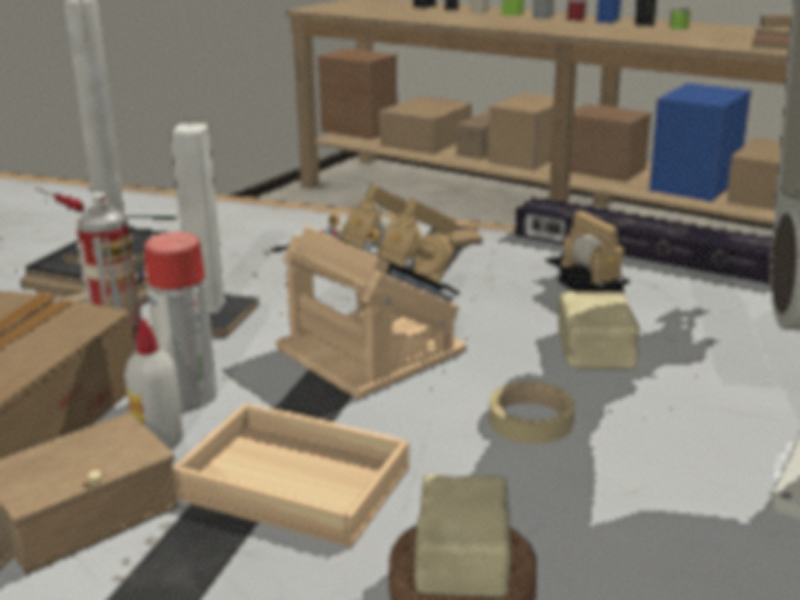

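Top view: the bay nearer the robot (full-image px ~282,195) holds the bare-core cassette, and the far bay is wound. The fresh cassette stands on the right at ~(397,252) with its tongue up and to the right. The tray is on the left at ~(183,212). I'll fit poses from both cameras.

```bash
cat > h.py <<'E'
import numpy as np,cv2
from workcell import *
from scipy.optimize import least_squares
from scipy.spatial.transform import Rotation as Ro
def proj(P,c):
    i=camera_info(c);K=np.array([[i['fx'],0,i['cx']],[0,i['fy'],i['cy']],[0,0,1.]])
    return cv2.projectPoints(np.atleast_2d(np.array(P,float)),np.array(i['rvec'],float),np.array(i['tvec'],float),K,None)[0][:,0]
def ray(uv,c,z):
    i=camera_info(c);R=cv2.Rodrigues(np.array(i['rvec'],float))[0];o=-R.T@np.array(i['tvec'])
    d=R.T@np.array([(uv[0]-i['cx'])/i['fx'],(uv[1]-i['cy'])/i['fy'],1]);return o+d*(z-o[2])/d[2]
T=np.radians(33)
def deckR(psi): # columns x,y,z ; psi = heading of horizontal part of deck x
    d=np.array([np.cos(psi),np.sin(psi),0]);u=np.array([0,0,1.])
    x=np.cos(T)*d+np.sin(T)*u;z=-np.sin(T)*d+np.cos(T)*u;return np.c_[x,np.cross(z,x),z]
def dk(p,q): return np.array([p[0],p[1],.095])+deckR(p[2])@(np.array(q)/1000)
def cs(p,q): return np.array([p[0],p[1],0])+Ro.from_euler('z',p[2]).apply(np.array(q)/1000)
def fit(f,obs,x0):
    r=lambda p:np.concatenate([(proj(f(p,q),c)[0]-uv) for q,c,uv in obs])
    s=least_squares(r,x0,loss='soft_l1');return s.x,r(s.x).reshape(-1,2)
E
python3 - <<'E'
from h import *
C=lambda u,v:(140+u/2.5,100+v/2.5)
S=lambda u,v:(110+u/2.5,110+v/2.5)
obs=[((0,0,0),'top',(284.8,183.2)),((0,38,0),'top',(281.2,196.2)),((0,-38,0),'top',(293.6,168.1)),((0,38,0),'top',(282.7,194.7)),((0,-38,0),'top',(293.9,169.2)),
((0,38,102),'top',(303.3,197.1)),((0,38,102),'side',(281.3,197.6)),((-92,38,9.5),'top',(310.8,206)),((-92,-38,9.5),'top',(321.1,181.1)),
((0,38,0),'side',(268.8,224.7)),((0,-38,0),'side',(251,217.7)),((88,88,30),'top',C(258,262)),((88,-88,30),'top',C(335,98)),((-42,38,113),'top',C(443,252)),((-42,-38,113),'top',C(467,186))]
p,r=fit(dk,obs,[.45,0,1.5]);print("deck",p.round(4),"\n",r.round(1).tolist())
of=[((0,0,0),'top',(391.4,256.6)),((0,0,102),'top',(399.4,250.9)),((-64,0,32),'top',(405.8,233.3)),((0,0,102),'side',(345.8,200.8)),((-64,0,32),'side',(332.1,214.8)),((-76,-30,32),'top',C(693,346)),((-76,30,32),'top',C(650,315)),((54,-30,32),'top',C(634,438)),((54,30,32),'top',C(592,407))]
f,r=fit(cs,of,[.35,-.27,-1]);print("fresh",f.round(4),r.round(1).tolist())
ot=[((-100,-68,36),None)]
tc=[ray(C(*q),'top',.036) for q in((42,198),(165,188),(173,360),(50,370))];print("tray",np.round(tc,3).tolist(),ray((183.5,212.6),'top',0).round(3))
for n,q in(("tape",(263,274.3)),("wax",(333,280.3)),("ball",(357.7,157.3)),("can",(213.7,144.7)),("glue",(183.6,150.4))):print(n,ray(q,'top',0).round(3))
print("waxtop",[ray(C(*q),'top',.06).round(3).tolist() for q in((421,433),(512,387),(545,452),(458,498))])
E
```

```text
deck [0.6085 0.0222 1.3524] 
 [[1.5, -0.7], [0.9, -0.8], [-3.2, 1.6], [-0.6, 0.7], [-3.5, 0.5], [-0.5, -2.7], [0.8, -1.4], [-0.5, 1.3], [-3.1, 1.1], [0.9, 1.7], [2.5, 1.9], [11.6, -4.0], [1.6, -0.8], [0.8, -0.5], [-0.5, -1.4]]
fresh [ 0.4441 -0.2951 -2.947 ] [[0.8, -0.9], [1.1, 1.0], [-14.7, -1.4], [2.9, -0.4], [-1.7, 1.1], [-37.2, -9.5], [1.0, 0.6], [-6.7, -0.0], [31.5, 10.0]]
tray [[0.601, 0.393, 0.036], [0.625, 0.254, 0.036], [0.429, 0.222, 0.036], [0.406, 0.357, 0.036]] [0.517 0.313 0.   ]
tape [0.36  0.067 0.   ]
wax [ 0.361 -0.132  0.   ]
ball [ 0.727 -0.181  0.   ]
can [0.729 0.249 0.   ]
glue [0.704 0.336 0.   ]
waxtop [[0.37, -0.058, 0.06], [0.429, -0.154, 0.06], [0.361, -0.193, 0.06], [0.305, -0.103, 0.06]]
```

```bash
cat > ov.py <<'E'
from h import *
def box(x0,x1,y0,y1,z0,z1):
    c=np.array([[x,y,z] for x in(x0,x1) for y in(y0,y1) for z in(z0,z1)],float)
    return [(c[i],c[j]) for i in range(8) for j in range(i) if (c[i]!=c[j]).sum()==1]
def cass(oy=0): return [(a+[0,oy,0],b+[0,oy,0]) for a,b in box(-76,54,-30,30,26,32)+box(-42,42,-7,7,91,113)]
def draw(im,segs,f,p,c,col,x0,y0,k):
    for a,b in segs:
        q=(proj([f(p,a),f(p,b)],c)-[x0-.5,y0-.5])*k-.5
        cv2.line(im,tuple(int(v*16) for v in q[0]),tuple(int(v*16) for v in q[1]),col,1,cv2.LINE_AA,4)
E
python3 - <<'E'
from ov import *
C=lambda u,v:(140+u/2.5,100+v/2.5)
obs=[((0,0,0),'top',(284.8,183.2)),((0,38,0),'top',(281.2,196.2)),((0,-38,0),'top',(293.6,168.1)),((0,38,0),'top',(282.7,194.7)),((0,-38,0),'top',(293.9,169.2)),
((0,38,102),'top',(303.3,197.1)),((0,38,102),'side',(281.3,197.6)),((-92,38,9.5),'top',(310.8,206)),((-92,-38,9.5),'top',(321.1,181.1)),
((0,38,0),'side',(268.8,224.7)),((0,-38,0),'side',(251,217.7)),((-42,38,113),'top',C(443,252)),((-42,-38,113),'top',C(467,186))]
p,r=fit(dk,obs,[.6,0,1.35]);print("deck",p.round(4),r.round(1).tolist())
of=[((0,0,0),'top',(391.4,256.6)),((0,0,102),'top',(399.4,250.9)),((-64,0,32),'top',(405.8,233.3)),((0,0,102),'side',(345.8,200.8)),((-64,0,32),'side',(332.1,214.8)),((-76,30,32),'top',C(693,346)),((-76,-30,32),'top',C(650,315)),((54,30,32),'top',C(634,438)),((54,-30,32),'top',C(592,407))]
f,r=fit(cs,of,[.44,-.29,2.6]);print("fresh",f.round(4),r.round(1).tolist())
# overlays: left panel top-station, right panel side-station ; bottom fresh top
def panel(c,x0,y0,w,hh,k,which):
    im=cv2.imread(f"pics/{c}0.png")[y0:y0+hh,x0:x0+w];im=cv2.resize(im,None,fx=k,fy=k,interpolation=cv2.INTER_CUBIC)
    if which=='d':
        draw(im,cass(38)+cass(-38),dk,p,c,(0,255,0),x0,y0,k);draw(im,box(66,88,-88,88,30,30),dk,p,c,(0,0,255),x0,y0,k)
    else: draw(im,cass()+box(-48,48,-25,25,0,0),cs,f,c,(0,255,0),x0,y0,k)
    return im
a=np.hstack([panel('top',240,135,90,95,4.4,'d'),panel('side',215,180,90,95,4.4,'d')])
b=np.hstack([panel('top',365,210,66,40+30,3,'f')]) 
b=panel('top',370,220,60,60,3,'f');b2=panel('side',325,185,60,60,3,'f')
bot=np.zeros((180,a.shape[1],3),np.uint8);bot[:,:180]=b[:180,:180];bot[:,200:380]=b2[:180,:180]
cv2.imwrite("pics/ov1.png",np.vstack([a,bot])[:600])
E
```

```text
deck [0.6114 0.0193 1.3015] [[2.6, -1.7], [1.4, -2.0], [-1.4, 0.9], [-0.1, -0.5], [-1.7, -0.2], [-0.3, -2.9], [0.7, -1.5], [-0.6, 1.6], [-1.8, 1.7], [0.2, 1.3], [2.7, 1.3], [0.7, 0.0], [0.9, -0.4]]
fresh [ 0.4475 -0.2935  2.6317] [[0.3, -2.1], [0.5, -0.3], [0.2, 1.2], [1.9, -0.5], [3.9, -2.4], [0.2, -1.5], [-0.8, -1.0], [-0.5, 0.4], [-2.1, 0.5]]
```

View pics/ov1.png

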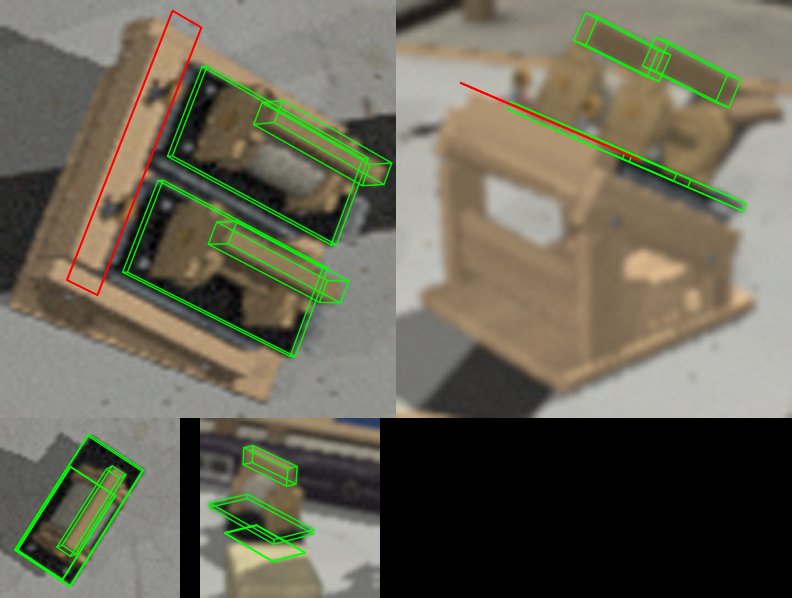

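Run:
```python
import cv2,numpy as np
a=cv2.imread("pics/side0.png")[178:278,215:315];b=cv2.imread("pics/top0.png")[132:232,240:340]
f=lambda i:cv2.resize(i,(400,400),interpolation=cv2.INTER_LANCZOS4)
o=np.hstack([f(b),f(a)])
o=np.clip(o*1.5,0,255).astype(np.uint8)
cv2.imwrite("pics/z1.png",o)
```

```text
(no output)
```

View pics/z1.png

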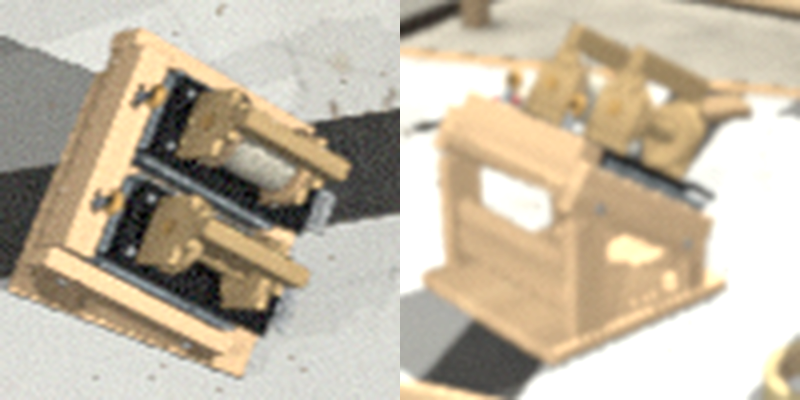

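Run:
```python
from ov import *
t=lambda u,v:(240-.4+u/4,132-.4+v/4)
s=lambda u,v:(215-.4+(u-400)/4,178-.4+v/4)
obs=[((0,38,102),'top',(303.3,197.1)),((0,38,102),'side',(281.3,197.6)),
((-42,38,113),'top',t(305,277)),((-42,-38,113),'top',t(347,170)),((54,8,32),'top',t(132,178)),((54,68,32),'top',t(98,255)),((54,-68,32),'top',t(175,72)),((54,-8,32),'top',t(140,150)),((-76,68,32),'top',t(268,332)),
((42,38,113),'side',s(638,48)),((42,-38,113),'side',s(577,25)),((-76,68,32),'side',s(712,197))]
p,r=fit(dk,obs,[.6,0,1.35]);print("deck",p.round(4),r.round(1).tolist())
im=np.clip(np.hstack([cv2.resize(cv2.imread("pics/top0.png")[132:232,240:340],(400,400),interpolation=4),cv2.resize(cv2.imread("pics/side0.png")[178:278,215:315],(400,400),interpolation=4)])*1.5,0,255).astype(np.uint8)
A=im[:,:400].copy();B=im[:,400:].copy()
sg=cass(38)+cass(-38)+box(-40,-32,14,62,32,91)+box(32,40,14,62,32,91)
draw(A,sg,dk,p,'top',(0,200,0),240,132,4);draw(B,sg,dk,p,'side',(0,200,0),215,178,4)
hb=box(66,88,-88,88,30,30);draw(A,hb,dk,p,'top',(0,0,255),240,132,4);draw(B,hb,dk,p,'side',(0,0,255),215,178,4)
cv2.imwrite("pics/ov2.png",np.hstack([A,B]))
print("paddle",dk(p,(-92,38,9.5)),"tongue tip",dk(p,(-76,38,32)),"barfront",dk(p,(-42,38,113)))
```

```text
deck [0.6103 0.0262 1.312 ] [[-2.8, -2.9], [-0.2, -0.8], [-0.4, -0.1], [-1.4, -0.3], [1.3, -0.3], [1.9, 1.4], [0.3, 0.1], [1.4, 1.1], [-2.1, 0.9], [-0.1, -0.5], [-0.9, -0.3], [0.8, -0.3]]Traceback (most recent call last):
  File "<stdin>", line 11, in <module>
  File "ov.py", line 8, in draw
    q=(proj([f(p,a),f(p,b)],c)-[x0-.5,y0-.5])*k-.5
       ~~~~^^^^^^^^^^^^^^^^^^^
  File "h.py", line 6, in proj
    i=camera_info(c);K=np.array([[i['fx'],0,i['cx']],[0,i['fy'],i['cy']],[0,0,1.]])
ValueError: time passes only in moves, steps and waits
```

Emit:
carry_out:
  steps:
    - [0.0854, 0.28, -0.14, -0.07, -57]
    - [0.0854, 0.28, -0.14, -0.07, -57]
    - [0.0854, 0.28, -0.14, -0.07, -57]
    - [0.0854, 0.28, -0.14, -0.07, -57]
    - [0.0854, 0.28, -0.14, -0.07, -57]
    - [0.0854, 0.28, -0.14, -0.07, -57]
    - [0.0854, 0.28, -0.14, -0.07, -57]
    - [0.0854, 0.28, -0.14, -0.07, -57]

```text
time: 2.47
tcp_pos: [0.4056, -0.2093, 0.3024]
tcp_rot: [0.755, 0.656, 0.001, 0.001]
wrist_force: [0.4, 0.2, 0.2]
grip_width: 0.0854
grasp_force: 0.0
```

Run:
```python
import re
s=open('h.py').read()
from workcell import *
ci={c:camera_info(c) for c in('side','top')}
import numpy as np,pickle;pickle.dump({c:{k:np.array(v).tolist() for k,v in d.items()} for c,d in ci.items()},open('ci.pkl','wb'))
s=s.replace("from scipy.opt","import pickle\n_ci=pickle.load(open('ci.pkl','rb'))\ndef camera_info(c): return _ci[c]\nfrom scipy.opt",1)
open('h.py','w').write(s)
st=state();print(st['tcp_pos'],Ro if 0 else st['tcp_rot'],st['qpos'],st['time'])
import cv2
from h import *
p=[.6103,.0262,1.312]
im={c:snapshot(c)[:,:,::-1] for c in('top','side')}
for c in im: cv2.imwrite(f'pics/m1{c}.png',im[c])
tp={c:proj(st['tcp_pos'],c)[0] for c in im};print(tp)
f=lambda i:np.clip(cv2.resize(i,(400,400),interpolation=4)*1.4,0,255).astype(np.uint8)
o=[]
for c in im:
    u,v=(np.array(tp[c])-[65,90]).astype(int);u=np.clip(u,0,430);v=np.clip(v,0,290);o.append(f(im[c][v:v+130,u:u+130]))
cv2.imwrite('pics/m1.png',np.hstack(o))
```

```text
[ 0.40564455 -0.20927701  0.30238713] [7.55142512e-01 6.55559986e-01 6.99826286e-04 6.33883410e-04] [-4.76848957e-01  1.31989779e-01  5.42450098e-02  1.49135588e+00
  8.31223918e-04  1.23489574e+00] 2.4667
{'top': array([382.19933165, 256.19194217]), 'side': array([353.62022992, 151.7125389 ])}
```

View pics/m1.png

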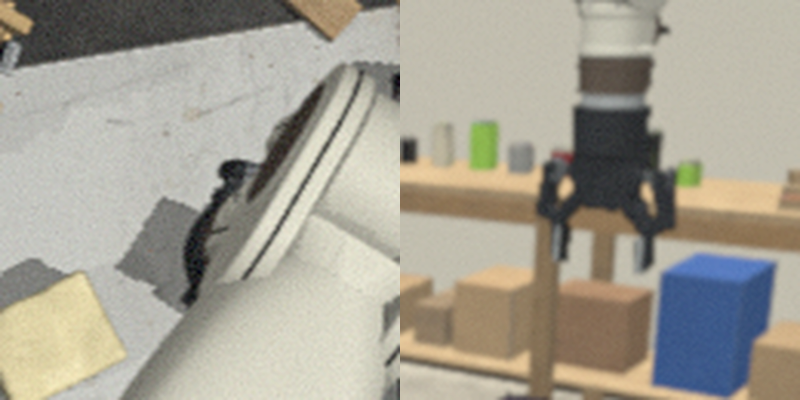

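The bare-core cassette is in the left bay. The gripper is a 2F-85 type with wide knuckles. With a vertical tool, the gripper body would hit the overhanging carrying bar before a finger could press the paddle. So I'll press the paddle with the fresh cassette's tongue, held by its bar, and set that cassette down again afterwards.

Emit:
carry_out:
  steps:
    - [0.0854, -0.085, 0.072, 0.08, -57]
    - [0.0854, -0.085, 0.072, 0.08, -57]
    - [0.0854, -0.085, 0.072, 0.08, -57]
    - [0.0854, -0.085, 0.072, 0.08, -57]
    - [0.0854, -0.085, 0.072, 0.08, -57]
    - [0.0854, -0.085, 0.072, 0.08, -57]
    - [0.0854, -0.085, 0.072, 0.08, -57]
    - [0.0854, -0.085, 0.072, 0.08, -57]

```text
time: 3.23
tcp_pos: [0.4616, -0.3074, 0.2206]
tcp_rot: [0.353, 0.936, -0.0, -0.001]
wrist_force: [0.8, -0.5, -0.1]
grip_width: 0.0854
grasp_force: 0.0
```

```bash
cat > go.py <<'E'
import sys
from h import *
st=state();R=Ro.from_quat(st['tcp_rot']).as_matrix();p=np.array(st['tcp_pos'])
hy=np.degrees(np.arctan2(R[1,1],R[0,1]))
def to(x,y,z,hd=None):
    d=R.T@(np.array([x,y,z])-p)
    print("pos",p.round(4),"hy",hy.round(1),"shift",d.round(4),"turn",None if hd is None else round((hy-hd+180)%360-180,1),"t",round(st['time'],2),"q6",round(float(np.degrees(st['qpos'][5])),0),"F",np.round(st['wrist_force'],1))
def h2w(p,h,y,z): # deck level coords (mm: h along d, y across) -> world
    d=np.array([np.cos(p[2]),np.sin(p[2])]);e=np.array([-d[1],d[0]]);return np.r_[np.array(p[:2])+d*h/1000+e*y/1000,z]
D=[.6103,.0262,1.312]
E
python3 -c "
from go import *
to(.465,-.3033,.13,60.8)"
```

```text
pos [ 0.4616 -0.3074  0.2206] hy 48.7 shift [0.0001 0.0054 0.0906] turn -12.1 t 3.23 q6 8.0 F [ 0.8 -0.5 -0.1]
```

Emit:
carry_out:
  steps:
    - [0.0854, 0, 0.005, 0.05, -12]
    - [0.0854, 0, 0.005, 0.1, -12]
    - [0.0854, 0, 0.005, 0.128, -12]
    - [0.0854, 0, 0.005, 0.128, -12]
    - [0.0854, 0, 0.005, 0.128, -12]

```text
time: 3.65
tcp_pos: [0.4629, -0.3019, 0.0907]
tcp_rot: [0.256, 0.967, 0.001, -0.004]
wrist_force: [0.1, -0.4, 0.7]
grip_width: 0.0856
grasp_force: 0.0
```

Emit:
carry_out:
  steps:
    - [0.0, 0, 0, 0, 0]
    - [0.0, 0, 0, 0, 0]
    - [0.0, 0, 0, 0, 0]
    - [0.0, 0, 0, 0, 0]
    - [0.0, 0, 0, 0, 0]
    - [0.0, 0, 0, 0, 0]
    - [0.0, 0, 0, 0, 0]

```text
time: 4.23
tcp_pos: [0.4665, -0.3037, 0.0944]
tcp_rot: [0.255, 0.967, -0.001, 0.001]
wrist_force: [-1.3, -2.1, 5.0]
grip_width: 0.0126
grasp_force: 59.8
```

Run:
```python
from go import *
from ov import *
to(.465,-.3033,.2,165.2)
print(st['grip_width'],st['grasp_force'],st['moment'])
im={c:snapshot(c)[:,:,::-1].copy() for c in('top','side')}
o=[]
for c in im:
    q=proj(p,c)[0].astype(int);u,v=np.clip(q-[50,50],0,[460,320]);o.append(np.clip(cv2.resize(im[c][v:v+100,u:u+100],(400,400),interpolation=4)*1.4,0,255).astype(np.uint8))
cv2.imwrite('pics/g1.png',np.hstack(o))
```

```text
pos [ 0.4665 -0.3037  0.0944] hy 60.4 shift [ 0.0012 -0.0005 -0.1056] turn -104.8 t 4.23 q6 -3.0 F [-1.3 -2.1  5. ]
0.012569653827420268 59.820916056632996 [-0.25388671  0.15561974 -0.0421946 ]
```

View pics/g1.png

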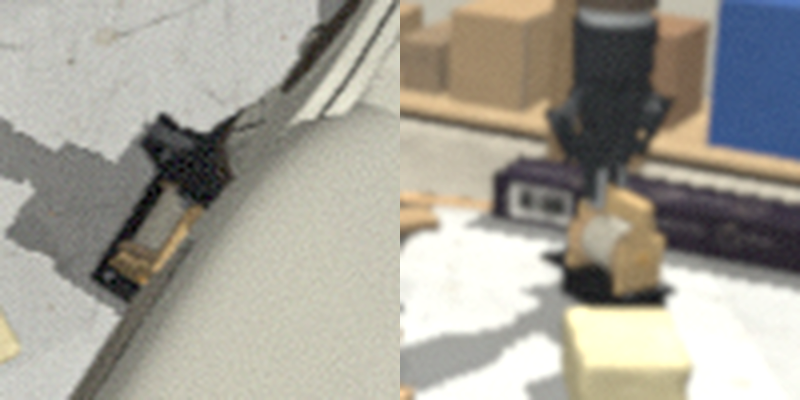

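Emit:
carry_out:
  steps:
    - [0, 0, 0, -0.04, 0]
    - [0, 0, 0.01, -0.08, -7]
    - [0, 0.01, 0.04, -0.11, -14]
    - [0, 0.02, 0.08, -0.12, -21]
    - [0, 0.03, 0.12, -0.12, -28]
    - [0, 0.035, 0.16, -0.12, -35]
    - [0, 0.037, 0.2, -0.12, -42]
    - [0, 0.037, 0.203, -0.12, -49]

```text
time: 5.0
tcp_pos: [0.5354, -0.101, 0.2123]
tcp_rot: [-0.176, 0.984, 0.002, 0.0]
wrist_force: [0.1, -0.8, -2.6]
grip_width: 0.0122
grasp_force: 59.4
```

Emit:
carry_out:
  steps:
    - [0, 0, 0, 0, -7]
    - [0, 0, 0, 0, -14]
    - [0, 0, 0, 0, -21]
    - [0, 0, 0, 0, -28]
    - [0, 0, 0, 0, -35]
    - [0, 0, 0, 0, -42]
    - [0, 0, 0, 0, -49]
    - [0, 0, 0, 0, -56]

```text
time: 5.67
tcp_pos: [0.5444, -0.1096, 0.2159]
tcp_rot: [-0.613, 0.79, -0.008, 0.009]
wrist_force: [19.4, -4.5, 1.2]
grip_width: 0.0125
grasp_force: 103.8
```

Run:
```python
from go import *
to(*h2w(D,-150,38,.135),165.2)
print(st['grip_width'],np.round(st['moment'],3))
im={c:snapshot(c)[:,:,::-1].copy() for c in('top','side')}
for c in im: cv2.imwrite(f'pics/k{c}.png',im[c])
o=[np.clip(cv2.resize(im[c][v:v+130,u:u+130],(400,400),interpolation=4)*1.4,0,255).astype(np.uint8) for c,u,v in(('top',260,120),('side',235,130))]
cv2.imwrite('pics/k1.png',np.hstack(o))
for n in('tongue_fresh','grip_fresh','cassette_fresh'):
  for c in im: print(n,c,[(np.round(d['xy'],1),round(d['p'],2)) for d in place_of(n,c)[:2]])
# predicted tongue px for zero tilt
hx=np.radians(hy+90);ax=np.array([np.cos(hx),np.sin(hx),0])
for t in(0,10,-10):
  a=np.radians(t)
  f=lambda x,z:p+ax*((x+21.6)*np.cos(a)-(z-94.4)*np.sin(a))/1000+np.array([0,0,((x+21.6)*np.sin(a)+(z-94.4)*np.cos(a))/1000])
  print(t,[(c,proj(f(-64,32),c)[0].round(1),proj(f(54,32),c)[0].round(1)) for c in im])
```

```text
pos [ 0.5444 -0.1096  0.2159] hy 165.6 shift [0.0021 0.011  0.0806] turn 0.4 t 5.67 q6 -87.0 F [19.4 -4.5  1.2]
0.012540762688504242 [-1.403 -5.229 -1.077]
tongue_fresh top [(array([320.6, 192.2]), 0.54)]
tongue_fresh side [(array([286.4, 199.3]), 0.92)]
grip_fresh top []
grip_fresh side [(array([303.2, 176.4]), 0.81)]
cassette_fresh top []
cassette_fresh side [(array([302.5, 201. ]), 0.84)]
0 [('top', array([319.5, 199.8]), array([362.8, 214.6])), ('side', array([290.5, 200.3]), array([314.7, 191.9]))]
10 [('top', array([323.5, 201.8]), array([367.3, 214.9])), ('side', array([292.9, 201.2]), array([316.7, 187.3]))]
-10 [('top', array([315.9, 197.9]), array([357.7, 214. ])), ('side', array([288.2, 198.6]), array([312.3, 196. ]))]
```

View pics/k1.png

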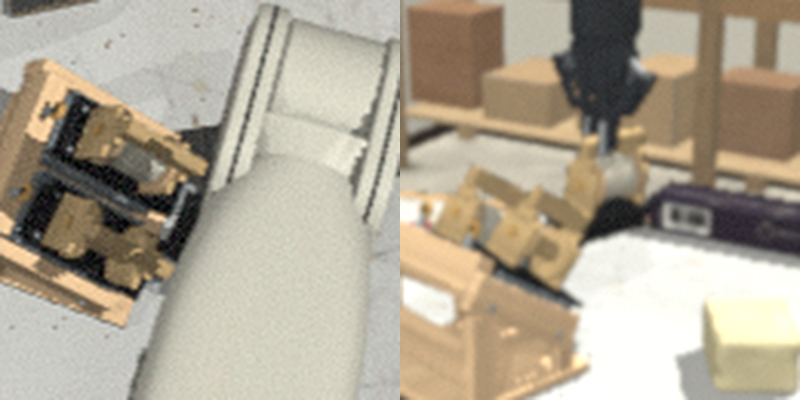

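Emit:
carry_out:
  steps:
    - [0, 0.015, -0.002, 0, 0]
    - [0, 0.035, 0, 0, 0]
    - [0, 0.05, 0, 0, 0]
    - [0, 0.05, 0, 0, 0]
    - [0, 0.05, 0, 0, 0]
    - [0, 0.05, 0, 0, 0]

```text
time: 6.57
tcp_pos: [0.5206, -0.1557, 0.2124]
tcp_rot: [-0.612, 0.791, 0.001, -0.0]
wrist_force: [-0.4, 0.8, -3.5]
grip_width: 0.0126
grasp_force: 64.7
```

Run:
```python
from go import *
to(*h2w(D,-165,38,.135),165.2)
print(st['grip_width'],np.round(st['moment'],3))
im={c:snapshot(c)[:,:,::-1].copy() for c in('top','side')}
for c in im: cv2.imwrite(f'pics/k{c}2.png',im[c])
o=[np.clip(cv2.resize(im[c][v:v+130,u:u+130],(400,400),interpolation=4)*1.4,0,255).astype(np.uint8) for c,u,v in(('top',250,120),('side',235,130))]
cv2.imwrite('pics/k2.png',np.hstack(o))
for n in('tongue_fresh','grip_fresh','cassette_fresh','grip_spent'):
  for c in im: print(n,c,[(np.round(d['xy'],1),round(d['p'],2)) for d in place_of(n,c)[:2]])
hx=np.radians(hy+90);ax=np.array([np.cos(hx),np.sin(hx),0])
for t in(0,10,-10):
  a=np.radians(t)
  f=lambda x,z:p+ax*((x+21.6)*np.cos(a)-(z-94.4)*np.sin(a))/1000+np.array([0,0,((x+21.6)*np.sin(a)+(z-94.4)*np.cos(a))/1000])
  print(t,[(c,proj(f(-64,32),c)[0].round(1),proj(f(0,0),c)[0].round(1),proj(f(0,102),c)[0].round(1)) for c in im])
```

```text
pos [ 0.5206 -0.1557  0.2124] hy 165.5 shift [-0.0337 -0.0025  0.0774] turn 0.3 t 6.57 q6 -92.0 F [-0.4  0.8 -3.5]
0.012617457339529764 [ 0.024 -0.039 -0.045]
tongue_fresh top [(array([330.1, 205.1]), 0.59)]
tongue_fresh side [(array([298.5, 200.8]), 0.61), (array([174.6, 283.8]), 0.15)]
grip_fresh top []
grip_fresh side []
cassette_fresh top [(array([351.5, 220.4]), 0.84), (array([216.6, 143.5]), 0.54)]
cassette_fresh side [(array([312.8, 203.9]), 0.56)]
grip_spent top [(array([304.6, 195. ]), 0.85)]
grip_spent side [(array([282.1, 197.1]), 0.81), (array([176.1, 281.7]), 0.23)]
0 [('top', array([336.5, 210.5]), array([358.2, 220.7]), array([364.3, 213.7])), ('side', array([303.7, 198.4]), array([316.3, 202.6]), array([317.3, 174.1]))]
10 [('top', array([340.4, 212.4]), array([364.3, 222.4]), array([363.9, 213.2])), ('side', array([306. , 199.4]), array([319.4, 200.1]), array([317. , 173.2]))]
-10 [('top', array([333.1, 208.6]), array([352. , 218.8]), array([364.5, 214.1])), ('side', array([301.6, 196.8]), array([313. , 204.5]), array([317.4, 175.2]))]
```

View pics/k2.png

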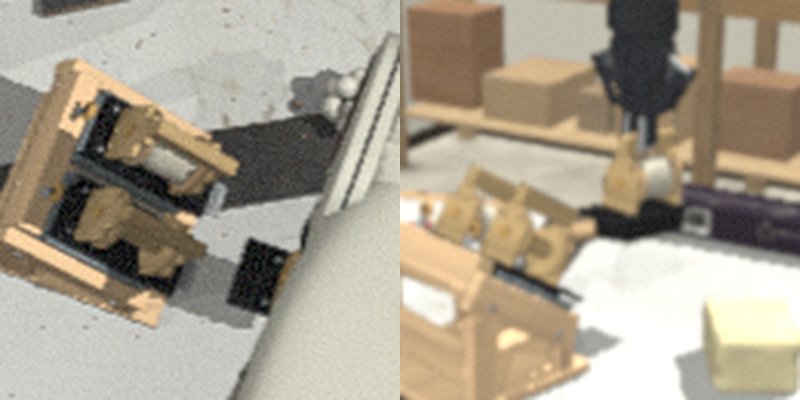

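Run:
```python
from go import *
def model(q,pt):
    g,a,yo,zz=q;a=np.radians(a);hx=np.radians(hy+90+yo)
    ax=np.array([np.cos(hx),np.sin(hx),0]);ay=np.array([-ax[1],ax[0],0]);x,y,z=pt
    return p+(ax*((x-g)*np.cos(a)-(z-zz)*np.sin(a))+ay*y+np.array([0,0,(x-g)*np.sin(a)+(z-zz)*np.cos(a)]))/1000
obs=[((-64,0,32),'top',(330.1,205.1)),((-64,0,32),'side',(298.5,200.8)),((0,0,0),'top',(351.5,220.4)),((0,0,0),'side',(312.8,203.9)),
((-76,30,32),'top',(331.2,197.9)),((-76,-30,32),'top',(324.7,216.4)),((-76,-30,32),'side',(235+580/3.08-130,130+212/3.08))]
for fx in (0,1):
  r=lambda q:np.concatenate([proj(model([q[0],q[1],q[2]*fx,94.4],o[0]),o[1])[0]-o[2] for o in obs])
  s=least_squares(r,[-20,0,0],loss='soft_l1');print(s.x.round(1),r(s.x).reshape(-1,2).round(1).tolist())
```

```text
[-10.9  -5.    0. ] [[0.9, 2.8], [1.8, -3.0], [0.0, -2.3], [-0.3, -0.1], [-0.9, -2.3], [-1.7, 0.7], [11.2, 1.9]]
[-4.6 -0.6 -4.2] [[0.8, 1.3], [0.5, -2.0], [0.4, -2.1], [-0.0, -0.3], [-0.2, -3.6], [-2.6, -1.4], [9.2, 3.2]]
```

Emit:
carry_out:
  steps:
    - [0, 0, 0, 0.04, 0]
    - [0, 0, 0, 0.08, 0]
    - [0, 0, 0, 0.1, 0]
    - [0, 0, 0, 0.108, 0]
    - [0, 0, 0, 0.113, 0]
    - [0, 0, 0, 0.117, 0]
    - [0, 0, 0, 0.119, 0]
    - [0, 0, 0, 0.119, 0]

```text
time: 7.73
tcp_pos: [0.5232, -0.1543, 0.1001]
tcp_rot: [-0.612, 0.791, -0.001, 0.003]
wrist_force: [-7.0, 9.1, 21.6]
grip_width: 0.0126
grasp_force: 69.5
```

Run:
```python
from go import *
to(*h2w(D,-165,38,.135),165.2)
print(st['grip_width'],np.round(st['moment'],3))
for c in('top','side'): cv2.imwrite(f'pics/k{c}3.png',snapshot(c)[:,:,::-1])
for n in('tongue_fresh','grip_fresh','cassette_fresh'):
  for c in ('top','side'): print(n,c,[(np.round(d['xy'],1),round(d['p'],2)) for d in place_of(n,c)[:2]])
```

```text
pos [ 0.5232 -0.1543  0.1001] hy 165.5 shift [-0.0319 -0.0004 -0.0347] turn 0.3 t 7.73 q6 -92.0 F [-7.   9.1 21.6]
0.012564667271866805 [ 1.702  1.904 -0.299]
tongue_fresh top [(array([326.7, 215.3]), 0.76)]
tongue_fresh side [(array([297.8, 232.5]), 0.65)]
grip_fresh top [(array([302.7, 196.7]), 0.66)]
grip_fresh side [(array([313.2, 206.1]), 0.68)]
cassette_fresh top [(array([345.3, 229.1]), 0.84)]
cassette_fresh side [(array([314.2, 232.5]), 0.84)]
```

Emit:
carry_out:
  steps:
    - [0.04, 0, 0, 0, 0]
    - [0.04, 0, 0, 0, 0]
    - [0.04, 0, 0, 0, 0]
    - [0.04, 0, 0, 0, 0]
    - [0.04, 0, 0, 0, 0]

```text
time: 8.55
tcp_pos: [0.5214, -0.1566, 0.0944]
tcp_rot: [-0.612, 0.791, -0.0, 0.0]
wrist_force: [0.2, 0.4, 0.0]
grip_width: 0.0397
grasp_force: 0.0
```

Run:
```python
from go import *
im={c:snapshot(c)[:,:,::-1] for c in('top','side')}
for c in im: cv2.imwrite(f'pics/k{c}4.png',im[c])
obs=[]
Q={'tongue_fresh':(-64,0,32),'cassette_fresh':(0,0,0),'grip_fresh':(0,0,102)}
for n in Q:
  for c in ('top','side'):
    r=place_of(n,c)[:1];print(n,c,[(np.round(d['xy'],1),round(d['p'],2)) for d in r])
    if r and not(n=='grip_fresh' and c=='top' and r[0]['xy'][0]<320): obs.append((Q[n],c,r[0]['xy']))
f,r=fit(cs,obs,[.53,-.15,4.45]);print("fresh",f.round(4),np.degrees(f[2]).round(1),r.round(1).tolist())
x=np.array([np.cos(f[2]),np.sin(f[2])]);print("tcp in fresh x,y",(p[:2]-f[:2])@x,(p[:2]-f[:2])@[-x[1],x[0]],hy+90,p,st['grip_width'],np.round(st['wrist_force'],1))
d=np.array([np.cos(1.312),np.sin(1.312)]);e=np.array([-d[1],d[0]]);v=f[:2]-np.array(D[:2]);print("fresh h,y",v@d,v@e)
```

```text
tongue_fresh top [(array([327.4, 214.2]), 0.89)]
tongue_fresh side [(array([321.5, 279.4]), 0.7)]
cassette_fresh top [(array([346.4, 228.1]), 0.69)]
cassette_fresh side [(array([312.6, 233.9]), 0.9)]
grip_fresh top [(array([349.2, 217.9]), 0.68)]
grip_fresh side [(array([309. , 209.6]), 0.79)]
fresh [ 0.5212 -0.1572  5.3082] 304.1 [[-0.1, 19.9], [-7.9, -44.5], [-0.9, -3.1], [-1.4, 1.3], [1.0, 1.0], [3.0, -1.2]]
tcp in fresh x,y -0.00032058540189793986 0.00043329624576904775 255.43717847590517 [ 0.5214023  -0.15664649  0.09439864] 0.03972105077156143 [0.2 0.4 0. ]
fresh h,y -0.20004522251313114 0.03918637889956376
```

Run:
```python
from go import *
obs=[((-64,0,32),'top',(327.4,214.2)),((0,0,0),'top',(346.4,228.1)),((0,0,0),'side',(312.6,233.9)),((0,0,102),'top',(349.2,217.9)),((0,0,102),'side',(309,209.6))]
for k in (0,1):
  ff=(lambda q,pt:cs(q,pt)) if k else (lambda q,pt:cs([q[0],q[1],np.radians(255.4)],pt))
  f,r=fit(ff,obs,[.53,-.15,4.45]);hd=f[2] if k else np.radians(255.4)
  x=np.array([np.cos(hd),np.sin(hd)]);print(f.round(4),np.degrees(f[2]),r.round(1).tolist());print("tcp in fresh",(p[:2]-f[:2])@x,(p[:2]-f[:2])@[-x[1],x[0]])
# compare station px before/after
import cv2
for c,(u,v,w,h) in {'top':(250,130,50,70),'side':(215,200,60,80)}.items():
  a=cv2.imread(f'pics/{c}0.png',0)[v:v+h,u:u+w].astype(np.float32);b=cv2.imread(f'pics/k{c}4.png',0)[v:v+h,u:u+w].astype(np.float32)
  print(c,cv2.phaseCorrelate(a,b))
```

```text
[ 0.5234 -0.1591  4.45  ] 254.96621883321635 [[-1.3, 0.8], [-0.2, -3.8], [-1.7, 0.9], [1.7, 0.2], [2.7, -1.5]]
tcp in fresh -0.002038669850992514 -0.0029427038627552584
[ 0.5197 -0.1585  4.3437] 248.87641529013695 [[-0.6, -0.3], [-0.5, -2.6], [-0.9, 1.2], [1.4, 1.6], [3.6, -1.3]]
tcp in fresh -0.0024754883688530883 0.0005380193366788354
top ((-0.1467203422781722, 0.039253524190030475), 0.718104976216952)
side ((-0.11561582121722225, 0.2137429992943254), 0.8915797817707062)
```

Emit:
carry_out:
  steps:
    - [0.04, -0.02, 0, 0, 0]
    - [0.04, -0.02, 0, 0, 0]
    - [0, -0.02, 0, 0, 0]
    - [0, -0.02, 0, 0, 0]
    - [0, -0.02, 0, 0, 0]
    - [0, -0.02, 0, 0, 0]
    - [0, -0.02, 0, 0, 0]
    - [0, -0.02, 0, 0, 0]

```text
time: 9.62
tcp_pos: [0.5264, -0.1373, 0.0945]
tcp_rot: [-0.612, 0.791, -0.0, 0.0]
wrist_force: [0.2, 1.1, 0.5]
grip_width: 0.0125
grasp_force: 60.3
```

Run:
```python
from go import *
to(*h2w(D,-100-54,38,.130),165.2)
print(st['grip_width'],np.round(st['moment'],3))
d=np.array([np.cos(1.312),np.sin(1.312)]);e=np.array([-d[1],d[0]]);v=p[:2]-np.array(D[:2]);print("tcp h,y",v@d,v@e)
for c in('top','side'): cv2.imwrite(f'pics/k{c}5.png',snapshot(c)[:,:,::-1])
for n in('tongue_fresh','grip_fresh','cassette_fresh'):
  for c in ('top','side'): print(n,c,[(np.round(d['xy'],1),round(d['p'],2)) for d in place_of(n,c)[:1]])
```

```text
pos [ 0.5264 -0.1373  0.0945] hy 165.4 shift [-0.0255 -0.0014 -0.0355] turn 0.2 t 9.62 q6 -90.0 F [0.2 1.1 0.5]
0.01248024169829025 [ 0.122 -0.138  0.006]
tcp h,y -0.1795165872835308 0.03925921758295553
tongue_fresh top [(array([328.2, 215.4]), 0.68)]
tongue_fresh side [(array([299.3, 229.9]), 0.65)]
grip_fresh top [(array([181.6, 155.4]), 0.56)]
grip_fresh side [(array([310.9, 208.9]), 0.64)]
cassette_fresh top []
cassette_fresh side [(array([312.4, 235.1]), 0.78)]
```

Run:
```python
from go import *
d=np.array([np.cos(1.312),np.sin(1.312)]);e=np.array([-d[1],d[0]])
for q in((328.2,215.4),(327.4,214.2)):
  w=ray(q,'top',.032);v=w[:2]-np.array(D[:2]);print((v@d*1000).round(1),(v@e*1000).round(1))
# two-view triangulate tongue
r=lambda X:np.r_[proj(X,'top')[0]-(328,215),proj(X,'side')[0]-(299.3,229.9)]
s=least_squares(r,[.53,-.1,.03]);v=s.x[:2]-np.array(D[:2]);print(s.x,v@d,v@e,r(s.x))
im=cv2.imread('pics/ktop5.png');im2=cv2.imread('pics/kside5.png')
o=[np.clip(cv2.resize(i[v:v+80,u:u+80],(400,400),interpolation=4)*1.4,0,255).astype(np.uint8) for i,u,v in((im,290,170),(im2,270,175))]
cv2.imwrite('pics/k5.png',np.hstack(o))
```

```text
-143.2 35.9
-140.0 33.4
[ 0.53889356 -0.10195679  0.03813207] -0.14216314146513956 0.03623099730848333 [-0.00639462 -0.01753976  0.02221677  0.0038228 ]
```

View pics/k5.png

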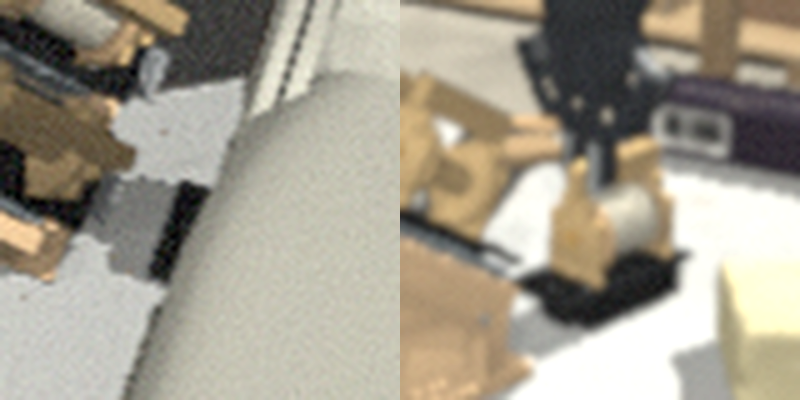

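Emit:
carry_out:
  steps:
    - [0, 0, 0, -0.017, 0]
    - [0, 0, 0, -0.035, 0]
    - [0, -0.02, 0, -0.035, 0]
    - [0, -0.035, 0, -0.035, 0]
    - [0, -0.045, 0, -0.035, 0]
    - [0, -0.05, 0, -0.035, 0]
    - [0, -0.05, 0, -0.035, 0]
    - [0, -0.05, 0, -0.035, 0]

```text
time: 10.68
tcp_pos: [0.5382, -0.0886, 0.1286]
tcp_rot: [-0.612, 0.791, 0.0, -0.001]
wrist_force: [-1.0, 0.5, -3.6]
grip_width: 0.0128
grasp_force: 59.9
```

Emit:
carry_out:
  steps:
    - [0, 0, 0, 0.004, 0]
    - [0, 0, 0, 0.006, 0]
    - [0, 0, 0, 0.006, 0]
    - [0, 0, 0, 0.006, 0]

```text
time: 11.02
tcp_pos: [0.5386, -0.0894, 0.1232]
tcp_rot: [-0.611, 0.791, -0.0, -0.0]
wrist_force: [0.4, -1.9, -1.0]
grip_width: 0.0128
grasp_force: 60.1
```

Emit:
carry_out:
  steps:
    - [0, 0, 0, 0.004, 0]
    - [0, 0, 0, 0.006, 0]
    - [0, 0, 0, 0.006, 0]
    - [0, 0, 0, 0.006, 0]

```text
time: 11.35
tcp_pos: [0.5387, -0.089, 0.1172]
tcp_rot: [-0.612, 0.791, -0.0, -0.0]
wrist_force: [0.2, -2.1, -0.4]
grip_width: 0.0128
grasp_force: 60.2
```

Emit:
carry_out:
  steps:
    - [0, 0, 0, 0.004, 0]
    - [0, 0, 0, 0.008, 0]
    - [0, 0, 0, 0.01, 0]
    - [0, 0, 0, 0.01, 0]

```text
time: 11.68
tcp_pos: [0.5383, -0.0888, 0.1065]
tcp_rot: [-0.612, 0.791, 0.0, -0.001]
wrist_force: [-0.4, -4.0, -1.0]
grip_width: 0.0132
grasp_force: 60.2
```

Emit:
carry_out:
  steps:
    - [0, 0, 0, 0.004, 0]
    - [0, 0, 0, 0.007, 0]
    - [0, 0, 0, 0.007, 0]
    - [0, 0, 0, 0.007, 0]

```text
time: 12.02
tcp_pos: [0.5384, -0.0898, 0.0999]
tcp_rot: [-0.612, 0.791, -0.001, -0.001]
wrist_force: [-0.6, -5.8, -1.5]
grip_width: 0.0123
grasp_force: 60.3
```

Run:
```python
from go import *
to(*h2w(D,-132,38,.0994),165.2);print(np.round(st['moment'],3))
for c in('top','side'): cv2.imwrite(f'pics/k{c}6.png',snapshot(c)[:,:,::-1])
for c in ('top','side'): print(c,[(np.round(d['xy'],1),round(d['p'],2)) for d in place_of('grip_spent',c)[:1]])
for t in(0,8):
  a=np.radians(t);X=np.array([0-48,102.]);x=48+X[0]*np.cos(a)+X[1]*np.sin(a);z=-X[0]*np.sin(a)+X[1]*np.cos(a);print(t,[proj(dk(D,(x,38,z)),c)[0].round(1) for c in('top','side')])
for c,(u,v,w,h) in {'top':(262,165,58,50),'side':(255,175,50,60)}.items():
  a=cv2.imread(f'pics/k{c}4.png',0)[v:v+h,u:u+w];b=cv2.imread(f'pics/k{c}6.png',0)[v:v+h,u:u+w]
  d=cv2.absdiff(cv2.GaussianBlur(a,(3,3),0),cv2.GaussianBlur(b,(3,3),0));print(c,d.mean(),(d>30).sum(),np.argwhere(d>30).mean(0)+[v,u])
```

```text
pos [ 0.5384 -0.0898  0.0999] hy 165.4 shift [ 0.0015 -0.0018  0.0005] turn 0.2 t 12.02 q6 -85.0 F [-0.6 -5.8 -1.5]
[-1.397  0.189 -0.089]
top [(array([297.9, 194. ]), 0.68)]
side [(array([277.9, 193.7]), 0.94)]
0 [array([300.5, 194.2]), array([281.1, 196.8])]
8 [array([297.2, 191.9]), array([278.9, 193.6])]
top 11.613103448275861 332 [200.85542169 307.64457831]
side 24.823 850 [202.81529412 292.94117647]
```

The network's grip point shifted as predicted for the kick-up: side (282,197)→(278,194). So the spent cassette is unlatched. I'll back off and set the fresh cassette down to the right.

Emit:
carry_out:
  steps:
    - [0, 0.015, 0, -0.006, 0]
    - [0, 0.04, 0, -0.008, 0]
    - [0, 0.075, 0, -0.008, 0]
    - [0, 0.09, 0, -0.006, 0]
    - [0, 0.09, 0, 0.0, 0]
    - [0, 0.09, 0, 0.005, 0]
    - [0, 0.09, 0, 0.006, 0]
    - [0, 0.09, 0, 0.006, 0]

```text
time: 12.88
tcp_pos: [0.5163, -0.175, 0.0945]
tcp_rot: [-0.612, 0.791, -0.0, 0.0]
wrist_force: [-2.0, -1.8, 2.9]
grip_width: 0.0125
grasp_force: 60.7
```

Emit:
carry_out:
  steps:
    - [0.0125, 0, 0, 0, 0]
    - [0.0125, 0, 0, 0, 0]
    - [0.0125, 0, 0, 0, 0]

```text
time: 13.13
tcp_pos: [0.5163, -0.1751, 0.0945]
tcp_rot: [-0.612, 0.791, -0.0, 0.0]
wrist_force: [-1.9, -2.0, 4.0]
grip_width: 0.0124
grasp_force: 54.9
```

Emit:
carry_out:
  steps:
    - [0.0135, 0, 0, 0, 0]
    - [0.0135, 0, 0, 0, 0]
    - [0.0135, 0, 0, 0, 0]

```text
time: 13.38
tcp_pos: [0.5164, -0.175, 0.0943]
tcp_rot: [-0.612, 0.791, 0.0, 0.001]
wrist_force: [-0.5, 0.7, 2.6]
grip_width: 0.0132
grasp_force: 18.9
```

Emit:
carry_out:
  steps:
    - [0.06, 0, 0, 0, 0]
    - [0.06, 0, 0, -0.02, 0]
    - [0.06, 0, 0, -0.06, 0]
    - [0.06, 0, 0, -0.1, 0]
    - [0.06, 0, 0, -0.13, 0]
    - [0.06, 0, 0, -0.13, 0]

```text
time: 13.88
tcp_pos: [0.52, -0.1768, 0.2314]
tcp_rot: [-0.612, 0.791, -0.005, 0.004]
wrist_force: [1.4, -0.7, 0.3]
grip_width: 0.0598
grasp_force: 0.0
```

Run:
```python
from go import *
a=np.radians(8)
def kick(X,t=8):
  a=np.radians(t);x=48+(X[0]-48)*np.cos(a)+X[2]*np.sin(a);z=-(X[0]-48)*np.sin(a)+X[2]*np.cos(a);return (x,38+X[1],z)
g=dk(D,kick((0,0,102)));print("grip exp",g.round(4))
to(*(g+[0,0,.1]),165.2)
for c in('top','side'): cv2.imwrite(f'pics/k{c}7.png',snapshot(c)[:,:,::-1])
ob={}
for n in('grip_spent','cassette_fresh','tongue_fresh','grip_fresh'):
  for c in ('top','side'): 
    r=place_of(n,c)[:1];ob[n,c]=r[0]['xy'] if r else None;print(n,c,[(np.round(d['xy'],1),round(d['p'],2)) for d in r])
print(proj(g,'top'),proj(g,'side'))
if all(ob['grip_spent',c] is not None for c in('top','side')):
  r=lambda X:np.r_[proj(X,'top')[0]-ob['grip_spent','top'],proj(X,'side')[0]-ob['grip_spent','side']];s=least_squares(r,g);print("tri",s.x,r(s.x))
```

```text
grip exp [ 0.5617 -0.0089  0.1933]
pos [ 0.52   -0.1768  0.2314] hy 165.5 shift [-0.173   0.0009 -0.062 ] turn 0.3 t 13.88 q6 -94.0 F [ 1.4 -0.7  0.3]
grip_spent top [(array([300.8, 192.9]), 0.82)]
grip_spent side [(array([279.5, 192.9]), 0.92)]
cassette_fresh top [(array([360.4, 231.2]), 0.78)]
cassette_fresh side [(array([321.6, 232.2]), 0.83)]
tongue_fresh top [(array([338.6, 221.4]), 0.79)]
tongue_fresh side [(array([305.4, 229.1]), 0.6)]
grip_fresh top []
grip_fresh side [(array([320. , 209.2]), 0.89)]
[[297.17549429 191.92646309]] [[278.88374852 193.58064647]]
tri [ 0.56176241 -0.01741445  0.19238401] [-0.2624118  -0.63156711  0.82590993  0.17068883]
```

Emit:
carry_out:
  steps:
    - [0.04, 0, 0, -0.03, 0]
    - [0.04, -0.04, 0, -0.05, 0]
    - [0.04, -0.08, 0.001, -0.05, 0]
    - [0.04, -0.12, 0.001, -0.05, 0]
    - [0.04, -0.155, 0.001, -0.05, 0]
    - [0.04, -0.169, 0.001, -0.05, 0]
    - [0.04, -0.169, 0.001, -0.03, 0]
    - [0.04, -0.169, 0.001, -0.03, 0]

```text
time: 15.05
tcp_pos: [0.5562, -0.0107, 0.2509]
tcp_rot: [-0.613, 0.79, 0.002, -0.002]
wrist_force: [-0.7, 0.4, -0.4]
grip_width: 0.0397
grasp_force: 0.0
```

```bash
python3 -c "
from go import *
to(.5618,-.0135,.181,165.2)"
```

```text
pos [ 0.5562 -0.0107  0.2509] hy 165.6 shift [ 0.0012 -0.0065  0.0699] turn 0.4 t 15.05 q6 -77.0 F [-0.7  0.4 -0.4]
```

Emit:
carry_out:
  steps:
    - [0.04, 0.001, -0.005, 0.035, 0]
    - [0.04, 0.001, -0.006, 0.06, 0]
    - [0.04, 0.001, -0.006, 0.07, 0]
    - [0.04, 0.001, -0.006, 0.07, 0]

```text
time: 15.38
tcp_pos: [0.5608, -0.0152, 0.1813]
tcp_rot: [-0.611, 0.791, 0.002, -0.003]
wrist_force: [-0.7, 0.3, 0.3]
grip_width: 0.0398
grasp_force: 0.0
```

Emit:
carry_out:
  steps:
    - [0, 0, 0, 0, 0]
    - [0, 0, 0, 0, 0]
    - [0, 0, 0, 0, 0]
    - [0, 0, 0, 0, 0]
    - [0, 0, 0, 0, 0]

```text
time: 15.8
tcp_pos: [0.5641, -0.0146, 0.1862]
tcp_rot: [-0.612, 0.791, -0.001, 0.001]
wrist_force: [-1.4, -0.5, 3.9]
grip_width: 0.0127
grasp_force: 61.3
```

Emit:
carry_out:
  steps:
    - [0, 0.004, 0, -0.006, 0]
    - [0, 0.008, 0, -0.013, 0]
    - [0, 0.013, 0, -0.021, 0]
    - [0, 0.018, 0, -0.029, 0]
    - [0, 0.018, 0, -0.029, 0]

```text
time: 16.22
tcp_pos: [0.5593, -0.0331, 0.2155]
tcp_rot: [-0.611, 0.791, -0.001, 0.001]
wrist_force: [-0.1, -0.0, -2.8]
grip_width: 0.0126
grasp_force: 60.3
```

Emit:
carry_out:
  steps:
    - [0, 0.015, 0, -0.03, 0]
    - [0, 0.02, 0, -0.07, 0]
    - [0, 0.02, 0, -0.11, 0]
    - [0, 0.01, 0, -0.145, 0]
    - [0, -0.02, 0.015, -0.145, 7]
    - [0, -0.055, 0.035, -0.145, 14]
    - [0, -0.09, 0.05, -0.145, 21]
    - [0, -0.125, 0.065, -0.145, 28]

```text
time: 16.88
tcp_pos: [0.5273, 0.1027, 0.3586]
tcp_rot: [-0.41, 0.912, 0.0, 0.0]
wrist_force: [0.3, 0.7, -4.1]
grip_width: 0.0125
grasp_force: 59.9
```

```bash
python3 -c "
from go import *
to(.4845,.301,.2,100);print(st['grip_width'],st['grasp_force'])"
```

```text
pos [0.5273 0.1027 0.3586] hy 138.4 shift [-0.1197  0.1638  0.1586] turn 38.4 t 16.88 q6 -37.0 F [ 0.3  0.7 -4.1]
0.012467177868524333 59.94408309459686
```

Emit:
carry_out:
  steps:
    - [0, -0.025, 0.03, 0, 7]
    - [0, -0.045, 0.06, 0, 14]
    - [0, -0.07, 0.095, 0.0, 21]
    - [0, -0.095, 0.125, 0.02, 28]
    - [0, -0.115, 0.155, 0.05, 35]
    - [0, -0.12, 0.164, 0.09, 38.4]
    - [0, -0.12, 0.164, 0.13, 38.4]
    - [0, -0.12, 0.164, 0.16, 38.4]

```text
time: 17.55
tcp_pos: [0.4826, 0.302, 0.1967]
tcp_rot: [-0.092, 0.996, 0.001, 0.0]
wrist_force: [0.0, -1.2, -3.5]
grip_width: 0.0128
grasp_force: 60.0
```

Run:
```python
from go import *
to(.4845,.301,.13,100);print(st['grip_width'],st['grasp_force'])
for c in('top','side'): cv2.imwrite(f'pics/s{c}1.png',snapshot(c)[:,:,::-1])
for n in('grip_spent','cassette_spent','tray'):
  for c in ('top','side'): 
    r=place_of(n,c)[:1];print(n,c,[(np.round(d['xy'],1),round(d['p'],2)) for d in r])
x=np.array([np.cos(np.radians(hy-90)),np.sin(np.radians(hy-90)),0]) # cassette x heading
for t in(15,25,33):
  a=np.radians(t);xc=x*np.cos(a)+[0,0,np.sin(a)];zc=-x*np.sin(a)+[0,0,np.cos(a)]
  f=lambda X,Z:p+(xc*(X-3)+zc*(Z-94))/1000
  print(t,[(c,proj(f(0,0),c)[0].round(1),proj(f(0,102),c)[0].round(1)) for c in('top','side')],f(-55,0).round(3))
```

```text
pos [0.4826 0.302  0.1967] hy 100.5 shift [-0.0016 -0.0014  0.0667] turn 0.5 t 17.55 q6 21.0 F [ 0.  -1.2 -3.5]
0.012844524424880318 59.98887598514557
grip_spent top [(array([171.3, 212.6]), 0.67)]
grip_spent side [(array([241.2, 240.6]), 0.55)]
cassette_spent top [(array([174.7, 207.9]), 0.72)]
cassette_spent side [(array([228.1, 269.2]), 0.79)]
tray top [(array([182.9, 210.5]), 0.58)]
tray side [(array([226.6, 301.9]), 0.93)]
15 [('top', array([177.5, 210.5]), array([169.7, 213.4])), ('side', array([231.1, 268. ]), array([238.8, 233.5]))] [0.451 0.296 0.091]
25 [('top', array([176.8, 204.5]), array([169.8, 214. ])), ('side', array([225.4, 265.1]), array([239.3, 234. ]))] [0.47  0.3   0.087]
33 [('top', array([176.1, 199.8]), array([169.9, 214.3])), ('side', array([221.1, 262.1]), array([239.6, 234.4]))] [0.485 0.302 0.086]
```

Emit:
carry_out:
  steps:
    - [0, -0.008, -0.001, 0.03, 0]
    - [0, -0.011, -0.001, 0.055, 0]
    - [0, -0.011, -0.001, 0.07, 0]
    - [0, -0.011, -0.001, 0.078, 0]
    - [0, -0.011, -0.001, 0.081, 0]
    - [0, -0.011, -0.001, 0.081, 0]

```text
time: 18.45
tcp_pos: [0.4954, 0.3014, 0.1184]
tcp_rot: [-0.09, 0.996, 0.0, 0.001]
wrist_force: [0.2, -0.5, -2.8]
grip_width: 0.0125
grasp_force: 59.8
```

Emit:
carry_out:
  steps:
    - [0.0136, 0, 0, 0, 0]
    - [0.0136, 0, 0, 0, 0]
    - [0.0136, -0.006, 0, 0.002, 0]
    - [0.0136, -0.012, 0, 0.004, 0]
    - [0.0136, -0.018, 0, 0.007, 0]
    - [0.0136, -0.024, 0, 0.01, 0]
    - [0.0136, -0.03, 0, 0.012, 0]
    - [0.0136, -0.036, 0, 0.013, 0]

```text
time: 19.12
tcp_pos: [0.5338, 0.3089, 0.1074]
tcp_rot: [-0.09, 0.996, 0.001, 0.004]
wrist_force: [1.0, -0.1, 2.5]
grip_width: 0.0134
grasp_force: 15.9
```

Run:
```python
from go import *
to(.515,.3065,.101,100);print(st['grip_width'],st['grasp_force'],np.round(st['moment'],2))
for c in('top','side'): cv2.imwrite(f'pics/s{c}2.png',snapshot(c)[:,:,::-1])
for n in('grip_spent','cassette_spent'):
  for c in ('top','side'): 
    r=place_of(n,c)[:1];print(n,c,[(np.round(d['xy'],1),round(d['p'],2)) for d in r])
x=np.array([np.cos(np.radians(hy-90)),np.sin(np.radians(hy-90)),0])
for t in(0,10,20):
  a=np.radians(t);xc=x*np.cos(a)+[0,0,np.sin(a)];zc=-x*np.sin(a)+[0,0,np.cos(a)]
  f=lambda X,Z:p+(xc*(X-3)+zc*(Z-94))/1000
  print(t,[(c,proj(f(0,0),c)[0].round(1),proj(f(0,102),c)[0].round(1)) for c in('top','side')],f(-55,0).round(3))
```

```text
pos [0.5338 0.3089 0.1074] hy 100.3 shift [0.019  0.001  0.0063] turn 0.3 t 19.12 q6 20.0 F [ 1.  -0.1  2.5]
0.013382512080589118 15.944342315196991 [-0.08 -0.02  0.01]
grip_spent top [(array([333.4, 278.5]), 0.68)]
grip_spent side [(array([222.1, 264. ]), 0.58)]
cassette_spent top [(array([183.6, 203. ]), 0.49)]
cassette_spent side [(array([220. , 294.7]), 0.58)]
0 [('top', array([184.7, 207.2]), array([177.1, 199.8])), ('side', array([224.2, 296.5]), array([221.7, 261.9]))] [0.477 0.299 0.013]
10 [('top', array([184.3, 201.6]), array([177.2, 200.3])), ('side', array([218.6, 294.8]), array([222.2, 262.2]))] [0.494 0.302 0.005]
20 [('top', array([183.7, 196. ]), array([177.3, 200.8])), ('side', array([213.2, 292.3]), array([222.6, 262.6]))] [ 0.512  0.305 -0.001]
```

Emit:
carry_out:
  steps:
    - [0.0138, -0.002, 0, 0.002, 0]
    - [0.0138, -0.004, 0, 0.005, 0]
    - [0.0138, -0.006, 0, 0.008, 0]
    - [0.0138, -0.006, 0, 0.009, 0]
    - [0.0145, -0.006, 0, 0.008, 0]
    - [0.018, -0.006, 0, 0.007, 0]
    - [0.04, -0.006, 0, 0.007, 0]
    - [0.04, -0.006, 0, 0.007, 0]

```text
time: 20.08
tcp_pos: [0.5354, 0.3085, 0.0968]
tcp_rot: [-0.09, 0.996, -0.0, -0.001]
wrist_force: [-0.1, -0.8, 0.3]
grip_width: 0.0396
grasp_force: 0.0
```

Emit:
carry_out:
  steps:
    - [0.05, 0, 0, 0, 0]
    - [0.05, 0, 0, -0.03, 0]
    - [0.05, 0, 0, -0.07, 0]
    - [0.05, 0, 0, -0.11, 0]
    - [0.05, 0, 0, -0.15, 0]
    - [0.05, 0, 0, -0.19, 0]
    - [0.05, 0, 0, -0.22, 0]
    - [0.05, 0, 0, -0.22, 0]

```text
time: 20.75
tcp_pos: [0.5378, 0.3098, 0.3255]
tcp_rot: [-0.09, 0.996, 0.003, 0.006]
wrist_force: [0.5, 0.1, 0.9]
grip_width: 0.0501
grasp_force: 0.0
```

Run:
```python
from go import *
im={c:snapshot(c)[:,:,::-1] for c in('top','side')}
for c in im: cv2.imwrite(f'pics/s{c}3.png',im[c])
ob=[]
for n,q in(('grip_spent',(0,0,102)),('cassette_spent',(0,0,0)),('tray',0)):
  for c in ('top','side'): 
    r=place_of(n,c)[:1];print(n,c,[(np.round(d['xy'],1),round(d['p'],2)) for d in r])
    if r and q: ob.append((q,c,r[0]['xy']))
f,r=fit(lambda w,X:cs([w[0],w[1],np.radians(10.3)],X)+[0,0,.007],ob,[.52,.31]);print(f,r.round(1).tolist())
for n,q in(('cassette_fresh',(0,0,0)),('tongue_fresh',(-64,0,32)),('grip_fresh',(0,0,102))):
  for c in ('top','side'): 
    r=place_of(n,c)[:2];print(n,c,[(np.round(d['xy'],1),round(d['p'],2)) for d in r])
to(.5164,-.175,.25,165.2)
```

```text
grip_spent top [(array([176.4, 194.5]), 0.85)]
grip_spent side [(array([213.7, 264.1]), 0.58)]
cassette_spent top []
cassette_spent side [(array([219.8, 296.1]), 0.89)]
tray top [(array([185.4, 212.2]), 0.82)]
tray side [(array([227.7, 302.3]), 0.64)]
[0.54681436 0.31350773] [[0.1, -0.2], [1.9, -0.7], [-1.5, 1.5]]
cassette_fresh top [(array([359.1, 233.3]), 0.58), (array([291.6, 170. ]), 0.22)]
cassette_fresh side [(array([318.6, 230.5]), 0.63)]
tongue_fresh top [(array([340.1, 218. ]), 0.66), (array([291.8, 169.4]), 0.6)]
tongue_fresh side [(array([309.2, 230.8]), 0.65)]
grip_fresh top [(array([364.3, 224.6]), 0.74)]
grip_fresh side [(array([319.6, 206.3]), 0.59)]
pos [0.5378 0.3098 0.3255] hy 100.4 shift [ 0.1093 -0.4734  0.0721] turn -64.8 t 20.75 q6 20.0 F [0.5 0.1 0.9]
```

Emit:
carry_out:
  steps:
    - [0.05, 0.01, -0.04, 0, -7]
    - [0.05, 0.02, -0.08, 0, -14]
    - [0.05, 0.03, -0.12, 0, -21]
    - [0.05, 0.04, -0.16, 0, -28]
    - [0.05, 0.05, -0.2, 0, -35]
    - [0.05, 0.06, -0.24, 0, -42]
    - [0.05, 0.07, -0.28, 0, -49]
    - [0.05, 0.08, -0.32, 0, -56]

```text
time: 22.12
tcp_pos: [0.5157, -0.0052, 0.3177]
tcp_rot: [-0.531, 0.847, -0.0, 0.0]
wrist_force: [0.2, -0.2, -0.1]
grip_width: 0.0498
grasp_force: 0.0
```

Run:
```python
from go import *
to(.5023,-.2292,.2,165.5)
obs=[((0,0,0),'top',(359.1,233.3)),((0,0,0),'side',(318.6,230.5)),((-64,0,32),'top',(340.1,218)),((0,0,102),'top',(364.3,224.6)),((0,0,102),'side',(319.6,206.3)),
((0,0,0),'top',(360.4,231.2)),((0,0,0),'side',(321.6,232.2)),((-64,0,32),'top',(338.6,221.4)),((-64,0,32),'side',(305.4,229.1)),((0,0,102),'side',(320,209.2))]
f,r=fit(lambda w,X:cs([w[0],w[1],np.radians(255.5)],X),obs,[.52,-.2]);print(f,r.round(1).tolist())
x=np.array([np.cos(np.radians(255.5)),np.sin(np.radians(255.5))]);print("g",(np.array([.5163,-.175])-f)@x,(np.array([.5163,-.175])-f)@[-x[1],x[0]])
```

```text
pos [ 0.5157 -0.0052  0.3177] hy 154.2 shift [ 0.2074 -0.0855  0.1177] turn -11.3 t 22.12 q6 -65.0 F [ 0.2 -0.2 -0.1]
[ 0.50911675 -0.19681494] [[-0.1, -3.0], [0.7, 1.3], [-1.0, 3.1], [0.4, -0.0], [0.7, -0.9], [-1.4, -0.9], [-2.3, -0.4], [0.5, -0.3], [2.0, -0.1], [0.3, -3.8]]
g -0.02291862117034848 0.0014924269256995338
```

Emit:
carry_out:
  steps:
    - [0.05, 0.035, -0.014, 0, -6]
    - [0.05, 0.075, -0.03, 0, -11.3]
    - [0.05, 0.11, -0.046, 0, -11.3]
    - [0.05, 0.145, -0.06, 0.02, -11.3]
    - [0.05, 0.18, -0.075, 0.05, -11.3]
    - [0.05, 0.2045, -0.085, 0.08, -11.3]
    - [0.05, 0.2045, -0.085, 0.11, -11.3]
    - [0.05, 0.2045, -0.085, 0.12, -11.3]

```text
time: 22.78
tcp_pos: [0.499, -0.2254, 0.192]
tcp_rot: [-0.608, 0.794, 0.004, -0.002]
wrist_force: [-0.6, 0.5, -1.2]
grip_width: 0.0499
grasp_force: 0.0
```

```bash
python3 -c "
from go import *
to(.503,-.2263,.094,165.5)"
```

```text
pos [ 0.499  -0.2254  0.192 ] hy 164.9 shift [-0.0001 -0.0049  0.098 ] turn -0.6 t 22.78 q6 -99.0 F [-0.6  0.5 -1.2]
```

Emit:
carry_out:
  steps:
    - [0.05, 0, -0.002, 0.04, 0]
    - [0.05, 0, -0.002, 0.08, 0]
    - [0.05, 0, -0.002, 0.1, 0]
    - [0.05, 0, -0.002, 0.102, 0]
    - [0.05, 0, -0.002, 0.102, 0]

```text
time: 23.2
tcp_pos: [0.5039, -0.224, 0.0951]
tcp_rot: [-0.61, 0.792, 0.001, -0.0]
wrist_force: [-0.1, 0.4, 0.6]
grip_width: 0.05
grasp_force: 0.0
```

Emit:
carry_out:
  steps:
    - [0.0, 0, 0, 0, 0]
    - [0.0, 0, 0, 0, 0]
    - [0.0, 0, 0, 0, 0]
    - [0.0, 0, 0, 0, 0]
    - [0.0138, 0, 0, 0, 0]
    - [0.0138, 0, 0, 0, 0]
    - [0.0138, 0, 0, 0, 0]

```text
time: 23.78
tcp_pos: [0.5048, -0.2254, 0.0975]
tcp_rot: [-0.61, 0.793, -0.001, 0.001]
wrist_force: [-2.2, 0.2, 7.4]
grip_width: 0.0139
grasp_force: 9.5
```

Emit:
carry_out:
  steps:
    - [0.014, 0, 0, 0, 0]
    - [0.014, -0.009, 0, -0.007, 0]
    - [0.014, -0.019, 0, -0.013, 0]
    - [0.014, -0.029, 0, -0.018, 0]
    - [0.014, -0.04, 0, -0.023, 0]
    - [0.014, -0.05, 0, -0.026, 0]
    - [0.014, -0.06, 0, -0.029, 0]
    - [0.014, -0.06, 0, -0.029, 0]

```text
time: 24.45
tcp_pos: [0.5206, -0.1647, 0.125]
tcp_rot: [-0.611, 0.792, -0.0, 0.001]
wrist_force: [-0.6, -0.1, 0.5]
grip_width: 0.0138
grasp_force: 1.5
```

```bash
cat > tilt.py <<'E'
from go import *
def tilt(sgn=1,g0=29,zz=94):
  # cassette x heading = hy+90 (sgn=1) or hy-90
  im={c:snapshot(c)[:,:,::-1] for c in('top','side')}
  for c in im: cv2.imwrite(f'pics/t{c}{st["time"]:.1f}.png',im[c])
  hx=np.radians(hy+90*sgn);x=np.array([np.cos(hx),np.sin(hx),0]);u=np.array([0,0,1.]);pc=p+u*.009
  def m(q,X):
    t=np.radians(q[0]);xc=x*np.cos(t)+u*np.sin(t);zc=-x*np.sin(t)+u*np.cos(t);return pc+(xc*(X[0]-q[1])+zc*(X[2]-zz-9))/1000
  ob=[]
  for n,q in(('cassette_fresh',(0,0,0)),('tongue_fresh',(-64,0,32)),('grip_fresh',(0,0,102))):
    for c in im:
      r=place_of(n,c)[:1]
      if r: ob.append((q,c,r[0]['xy'],r[0]['p'],n))
  res=lambda q:np.concatenate([(proj(m(q,o[0]),o[1])[0]-o[2])*o[3] for o in ob]+[[(q[1]-g0)/4]])
  s=least_squares(res,[15,g0],loss='soft_l1');r=res(s.x)[:-1].reshape(-1,2)
  print("tilt,g",s.x.round(1),[(o[4][:6],o[1],round(o[3],2),k.round(1).tolist()) for o,k in zip(ob,r)])
  print("nib z",m(s.x,(-55,0,0))[2].round(4),"heel",m(s.x,(48,0,0)).round(4))
E
python3 -c "
from tilt import *
to(*p,165);print(st['grip_width'],st['grasp_force']);tilt()"
```

```text
pos [ 0.5206 -0.1647  0.125 ] hy 165.3 shift [0. 0. 0.] turn 0.3 t 24.45 q6 -93.0 F [-0.6 -0.1  0.5]
0.013823514414897096 1.509695090353489
tilt,g [30.8 34.5] [('casset', 'side', 0.67, [-0.7, -0.2]), ('tongue', 'top', 0.72, [0.2, 0.5]), ('tongue', 'side', 0.88, [-0.4, -0.8]), ('grip_f', 'top', 0.75, [119.7, 8.3]), ('grip_f', 'side', 0.89, [-2.2, 0.2])]
nib z -0.0003 heel [ 0.5043 -0.2269  0.0525]
```

Emit:
carry_out:
  steps:
    - [0, 0, 0, 0, 0]
    - [0, 0, 0, 0, 0]
    - [0, 0, 0, 0, 0]
    - [0, 0, 0, -0.03, 0]
    - [0, 0, 0, -0.07, 7]
    - [0, 0, 0, -0.11, 14]
    - [0, 0, 0, -0.15, 21]
    - [0, 0, 0, -0.18, 28]

```text
time: 25.52
tcp_pos: [0.5198, -0.1667, 0.307]
tcp_rot: [-0.397, 0.918, -0.0, 0.001]
wrist_force: [1.1, -0.1, -2.6]
grip_width: 0.0119
grasp_force: 59.2
```

Emit:
carry_out:
  steps:
    - [0, 0, 0, 0, 7]
    - [0, 0, 0, 0, 14]
    - [0, 0, 0, 0, 21]
    - [0, 0, 0, 0, 28]
    - [0, 0, 0, 0, 35]
    - [0, 0, 0, 0, 42]
    - [0, 0, 0, 0, 49]
    - [0, 0, 0, 0, 56]

```text
time: 26.18
tcp_pos: [0.5192, -0.1666, 0.303]
tcp_rot: [0.08, 0.997, 0.001, -0.001]
wrist_force: [0.3, 0.5, -3.1]
grip_width: 0.0128
grasp_force: 59.2
```

Emit:
carry_out:
  steps:
    - [0, 0, 0, 0, 7]
    - [0, 0, 0, 0, 14]
    - [0, 0, 0, 0, 21]
    - [0, 0, 0, 0, 28]
    - [0, 0, 0, 0, 35]
    - [0, 0, 0, 0, 42]
    - [0, 0, 0, 0, 49]
    - [0, 0, 0, 0, 56]

```text
time: 26.85
tcp_pos: [0.5192, -0.1666, 0.303]
tcp_rot: [0.539, 0.842, 0.0, -0.001]
wrist_force: [0.4, -0.1, -3.5]
grip_width: 0.0125
grasp_force: 59.2
```

```bash
python3 -c "
from tilt import *
to(*h2w(D,-65,34.2,.28),-14.8)
print(st['grip_width'],st['grasp_force'])"
```

```text
pos [ 0.5192 -0.1666  0.303 ] hy 24.8 shift [0.1085 0.0958 0.0231] turn 39.6 t 26.85 q6 47.0 F [ 0.4 -0.1 -3.5]
0.012452101344662625 59.16597247123718
```

Emit:
carry_out:
  steps:
    - [0, 0, 0, 0, 7]
    - [0, 0, 0, 0, 14]
    - [0, 0.02, 0.018, 0, 21]
    - [0, 0.045, 0.04, 0, 28]
    - [0, 0.065, 0.057, 0, 35]
    - [0, 0.085, 0.075, 0, 39.6]
    - [0, 0.1, 0.09, 0, 39.6]
    - [0, 0.108, 0.096, 0.01, 39.6]

```text
time: 27.52
tcp_pos: [0.562, -0.0256, 0.2947]
tcp_rot: [0.79, 0.614, 0.001, 0.0]
wrist_force: [1.4, -1.2, -2.7]
grip_width: 0.0125
grasp_force: 59.2
```

```bash
python3 -c "
from tilt import *
to(*h2w(D,-65,34.2,.26),-14.8)
tilt(-1,31)"
```

```text
pos [ 0.562  -0.0256  0.2947] hy -14.3 shift [-0.0026 -0.0009  0.0347] turn 0.5 t 27.52 q6 102.0 F [ 1.4 -1.2 -2.7]
tilt,g [12.5 33.4] [('casset', 'side', 0.91, [2.7, -1.0]), ('tongue', 'side', 0.56, [-17.3, -0.0]), ('grip_f', 'top', 0.31, [10.0, -29.2]), ('grip_f', 'side', 0.94, [-10.4, -3.0])]
nib z 0.184 heel [ 0.553  -0.0611  0.2063]
```

```bash
python3 -c "
from tilt import *
to(*h2w(D,-65,34.2,.26),-14.8)
tilt(1,31)"
```

```text
pos [ 0.5604 -0.0298  0.2945] hy -14.6 shift [ 0.0019 -0.0003  0.0345] turn 0.2 t 27.92 q6 102.0 F [ 0.2 -0.7 -3.2]
tilt,g [32.4 32.9] [('casset', 'side', 0.84, [-1.0, -0.5]), ('tongue', 'side', 0.6, [0.0, -0.5]), ('grip_f', 'side', 0.81, [2.0, -1.0])]
nib z 0.1695 heel [0.5775 0.036  0.2247]
```

Emit:
carry_out:
  steps:
    - [0, 0, 0, 0.025, 0]
    - [0, 0, 0, 0.045, 0]
    - [0, 0.008, 0, 0.058, 0]
    - [0, 0.016, 0, 0.07, 0]
    - [0, 0.019, 0, 0.075, 0]
    - [0, 0.019, 0, 0.075, 0]

```text
time: 28.82
tcp_pos: [0.5646, -0.0094, 0.2178]
tcp_rot: [0.79, 0.613, -0.001, -0.001]
wrist_force: [-0.1, -0.5, -2.0]
grip_width: 0.0119
grasp_force: 59.1
```

Emit:
carry_out:
  steps:
    - [0, 0.003, 0, 0.004, 0]
    - [0, 0.005, 0, 0.008, 0]
    - [0, 0.008, 0, 0.012, 0]
    - [0, 0.008, 0, 0.012, 0]

```text
time: 29.15
tcp_pos: [0.5669, -0.0019, 0.2067]
tcp_rot: [0.79, 0.613, -0.0, -0.001]
wrist_force: [-0.6, -0.3, -2.7]
grip_width: 0.012
grasp_force: 59.1
```

Emit:
carry_out:
  steps:
    - [0, 0.002, 0, 0.003, 0]
    - [0, 0.004, 0, 0.006, 0]
    - [0, 0.004, 0, 0.006, 0]
    - [0, 0.004, 0, 0.006, 0]

```text
time: 29.48
tcp_pos: [0.5681, 0.0015, 0.2017]
tcp_rot: [0.79, 0.612, -0.0, 0.0]
wrist_force: [-3.6, 0.8, 0.9]
grip_width: 0.0119
grasp_force: 59.6
```

Emit:
carry_out:
  steps:
    - [0, 0.002, 0, 0.003, 0]
    - [0, 0.003, 0, 0.005, 0]
    - [0, 0.003, 0, 0.005, 0]
    - [0, 0.003, 0, 0.005, 0]

```text
time: 29.82
tcp_pos: [0.5686, 0.0011, 0.2008]
tcp_rot: [0.791, 0.612, -0.001, 0.003]
wrist_force: [-11.0, -9.2, 19.1]
grip_width: 0.0122
grasp_force: 62.2
```

Emit:
carry_out:
  steps:
    - [0, -0.003, 0, -0.005, 0]
    - [0, -0.005, -0.003, -0.005, 0]
    - [0, -0.005, -0.003, -0.005, 0]
    - [0, -0.005, -0.003, -0.002, 0]
    - [0, -0.004, -0.003, 0.0, 0]
    - [0, -0.004, -0.003, 0.0, 0]

```text
time: 30.32
tcp_pos: [0.5668, 0.0004, 0.1998]
tcp_rot: [0.791, 0.612, 0.002, 0.003]
wrist_force: [-3.8, -3.8, 16.5]
grip_width: 0.0116
grasp_force: 61.7
```

Emit:
carry_out:
  steps:
    - [0.0138, 0, 0, -0.003, 0]
    - [0.0142, 0, 0, -0.003, 0]
    - [0.015, 0, 0, -0.003, 0]
    - [0.02, 0, 0, -0.003, 0]
    - [0.03, 0, 0, -0.003, 0]
    - [0.04, 0, 0, -0.003, 0]
    - [0.04, 0, 0, -0.003, 0]

```text
time: 30.9
tcp_pos: [0.5651, 0.0014, 0.1988]
tcp_rot: [0.79, 0.613, -0.0, -0.0]
wrist_force: [0.8, -0.5, -0.5]
grip_width: 0.0396
grasp_force: 0.0
```

Emit:
carry_out:
  steps:
    - [0.04, 0, 0, -0.03, 0]
    - [0.04, 0, 0, -0.07, 0]
    - [0.0, 0, 0, -0.1, 0]
    - [0.0, 0, 0, -0.12, 0]
    - [0.0, 0, 0, -0.12, 0]

```text
time: 31.32
tcp_pos: [0.5673, 0.0013, 0.3249]
tcp_rot: [0.79, 0.613, 0.004, 0.003]
wrist_force: [-0.6, 0.0, 0.1]
grip_width: 0.0042
grasp_force: 0.0
```

```bash
cat > pose.py <<'E'
from go import *
im={c:snapshot(c)[:,:,::-1] for c in('top','side')}
for c in im: cv2.imwrite(f'pics/p{c}{st["time"]:.1f}.png',im[c])
D2=[.6103,.0262,1.312]
ob=[]
for n,q in(('grip_fresh',(0,0,102)),('cassette_fresh',(0,0,0)),('tongue_fresh',(-64,0,32)),('grip_spent',None),('grip_running',None)):
  if n=='grip_running': continue
  for c in im:
    r=place_of(n,c)[:2];print(n,c,[(np.round(d['xy'],1).tolist(),round(d['p'],2)) for d in r])
def pose(t,hx,X):
  a=np.radians(t);x=hx+(X[0]-48)*np.cos(a)+X[2]*np.sin(a);z=-(X[0]-48)*np.sin(a)+X[2]*np.cos(a);return dk(D2,(x,36,z))
for t,hx in((0,48),(8,44)):
  print(t,[(c,[proj(pose(t,hx,X),c)[0].round(1).tolist() for X in((0,0,102),(0,0,0),(-64,0,32))]) for c in im])
E
python3 -c "
from pose import *
to(*p,-14.8)"
```

```text
grip_fresh top []
grip_fresh side [([281.2, 192.1], 0.91)]
cassette_fresh top []
cassette_fresh side [([269.9, 225.5], 0.76), ([347.5, 247.4], 0.57)]
tongue_fresh top [([183.2, 156.5], 0.64)]
tongue_fresh side [([284.6, 218.4], 0.6)]
grip_spent top [([175.9, 194.2], 0.69), ([215.3, 145.7], 0.28)]
grip_spent side [([175.9, 282.3], 0.71), ([215.6, 263.8], 0.68)]
0 [('top', [[300.7, 193.5], [280.4, 193.8], [304.9, 203.0]]), ('side', [[280.6, 196.6], [267.8, 226.6], [284.2, 222.6]])]
8 [('top', [[298.7, 191.8], [282.7, 194.3], [307.6, 202.9]]), ('side', [[279.2, 193.8], [269.3, 225.0], [285.8, 218.1]])]
pos [0.5673 0.0013 0.3249] hy -14.5 shift [0. 0. 0.] turn 0.3 t 31.32 q6 105.0 F [-0.6  0.   0.1]
```

Emit:
carry_out:
  steps:
    - [0, -0.03, -0.001, 0, 0]
    - [0, -0.06, -0.001, 0.02, 0]
    - [0, -0.06, -0.001, 0.06, 0]
    - [0, -0.06, -0.001, 0.09, 0]
    - [0, -0.06, -0.001, 0.11, 0]
    - [0, -0.06, -0.001, 0.12, 0]
    - [0, -0.06, -0.001, 0.12, 0]

```text
time: 32.4
tcp_pos: [0.5474, -0.0564, 0.1965]
tcp_rot: [0.79, 0.612, -0.002, -0.002]
wrist_force: [0.2, 0.1, 0.4]
grip_width: 0.0003
grasp_force: 0.0
```

```bash
python3 -c "
from go import *
to(*h2w(D,-95,36.5,.187),-14.8)"
```

```text
pos [ 0.5474 -0.0564  0.1965] hy -14.5 shift [0.0009 0.0032 0.0095] turn 0.3 t 32.4 q6 99.0 F [0.2 0.1 0.4]
```

Emit:
carry_out:
  steps:
    - [0, 0, 0.003, 0.004, 0]
    - [0, 0, 0.003, 0.008, 0]
    - [0, 0, 0.003, 0.012, 0]
    - [0, -0.001, 0.003, 0.015, 0]
    - [0, -0.001, 0.003, 0.015, 0]

```text
time: 32.82
tcp_pos: [0.5528, -0.0587, 0.1855]
tcp_rot: [0.791, 0.612, 0.001, 0.001]
wrist_force: [0.1, -1.6, 3.8]
grip_width: -0.0003
grasp_force: 1.8
```

Emit:
carry_out:
  steps:
    - [0, -0.001, 0, 0.003, 0]
    - [0, -0.002, 0, 0.006, 0]
    - [0, -0.003, 0, 0.009, 0]
    - [0, -0.003, 0, 0.009, 0]

```text
time: 33.15
tcp_pos: [0.5523, -0.0621, 0.1773]
tcp_rot: [0.791, 0.612, 0.001, 0.002]
wrist_force: [-0.4, -0.9, 2.2]
grip_width: 0.0001
grasp_force: 1.5
```

Emit:
carry_out:
  steps:
    - [0, 0, -0.002, 0.003, 0]
    - [0, 0, -0.002, 0.006, 0]
    - [0, 0, -0.002, 0.008, 0]
    - [0, 0, -0.002, 0.008, 0]

```text
time: 33.48
tcp_pos: [0.5502, -0.0635, 0.1687]
tcp_rot: [0.791, 0.612, -0.001, 0.003]
wrist_force: [-0.2, -7.3, 5.7]
grip_width: -0.0001
grasp_force: 4.6
```

Emit:
carry_out:
  steps:
    - [0, 0, 0, 0.003, 0]
    - [0, 0, 0, 0.005, 0]
    - [0, 0, 0, 0.005, 0]

```text
time: 33.73
tcp_pos: [0.5514, -0.0644, 0.1676]
tcp_rot: [0.791, 0.612, 0.001, 0.006]
wrist_force: [-4.3, -9.7, 22.2]
grip_width: -0.0003
grasp_force: 11.8
```

Emit:
carry_out:
  steps:
    - [0, 0, 0, 0.003, 0]
    - [0, 0, 0, 0.003, 0]
    - [0, 0, 0, 0.003, 0]

```text
time: 33.98
tcp_pos: [0.552, -0.0657, 0.1667]
tcp_rot: [0.791, 0.611, 0.001, 0.008]
wrist_force: [-7.1, -11.8, 30.1]
grip_width: 0.0005
grasp_force: 16.2
```

Emit:
carry_out:
  steps:
    - [0, 0, 0, -0.02, 0]
    - [0, 0, 0, -0.06, 0]
    - [0, 0, 0, -0.1, 0]
    - [0, 0.0, 0, -0.14, 0]
    - [0, 0.0, 0, -0.14, 0]

```text
time: 34.4
tcp_pos: [0.5524, -0.0606, 0.3083]
tcp_rot: [0.79, 0.613, 0.006, 0.005]
wrist_force: [0.6, -0.2, 1.9]
grip_width: -0.0004
grasp_force: 0.0
```

```bash
python3 -c "
from pose import *
to(*p,-14.8)"
```

```text
grip_fresh top [([300.8, 197.3], 0.95)]
grip_fresh side [([284.2, 196.0], 0.98)]
cassette_fresh top [([280.8, 195.3], 0.67)]
cassette_fresh side [([268.7, 224.1], 0.74)]
tongue_fresh top []
tongue_fresh side [([284.9, 224.8], 0.91), ([322.1, 279.6], 0.43)]
grip_spent top [([179.2, 194.7], 0.77), ([185.5, 203.8], 0.35)]
grip_spent side [([213.2, 264.0], 0.78)]
0 [('top', [[300.7, 193.5], [280.4, 193.8], [304.9, 203.0]]), ('side', [[280.6, 196.6], [267.8, 226.6], [284.2, 222.6]])]
8 [('top', [[298.7, 191.8], [282.7, 194.3], [307.6, 202.9]]), ('side', [[279.2, 193.8], [269.3, 225.0], [285.8, 218.1]])]
pos [ 0.5524 -0.0606  0.3083] hy -14.4 shift [0. 0. 0.] turn 0.4 t 34.4 q6 98.0 F [ 0.6 -0.2  1.9]
```

Emit:
carry_out:
  steps:
    - [0, -0.04, -0.02, -0.02, 0]
    - [0, -0.08, -0.04, -0.03, 0]
    - [0, -0.12, -0.06, -0.03, 0]
    - [0, -0.15, -0.08, -0.03, 0]
    - [0, -0.17, -0.1, -0.03, 0]
    - [0, -0.17, -0.1, -0.03, 0]

```text
time: 35.4
tcp_pos: [0.4053, -0.2031, 0.3298]
tcp_rot: [0.792, 0.61, -0.001, -0.0]
wrist_force: [0.0, 0.1, -0.1]
grip_width: 0.0003
grasp_force: 0.0
```

Run:
```python
from h import *
im={c:snapshot(c)[:,:,::-1] for c in('top','side')}
for c in im: cv2.imwrite(f'pics/f{c}.png',im[c])
f=lambda i:np.clip(cv2.resize(i,(400,300),interpolation=4)*1.4,0,255).astype(np.uint8)
i0=cv2.imread('pics/side0.png')
o=np.vstack([np.hstack([f(im['top'][120:255,150:330]),f(im['side'][170:320,180:380])]),np.hstack([f(im['side'][178:253,230:330]),f(i0[178:253,230:330])])])
cv2.imwrite('pics/final.png',o)
```

```text
(no output)
```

View pics/final.png

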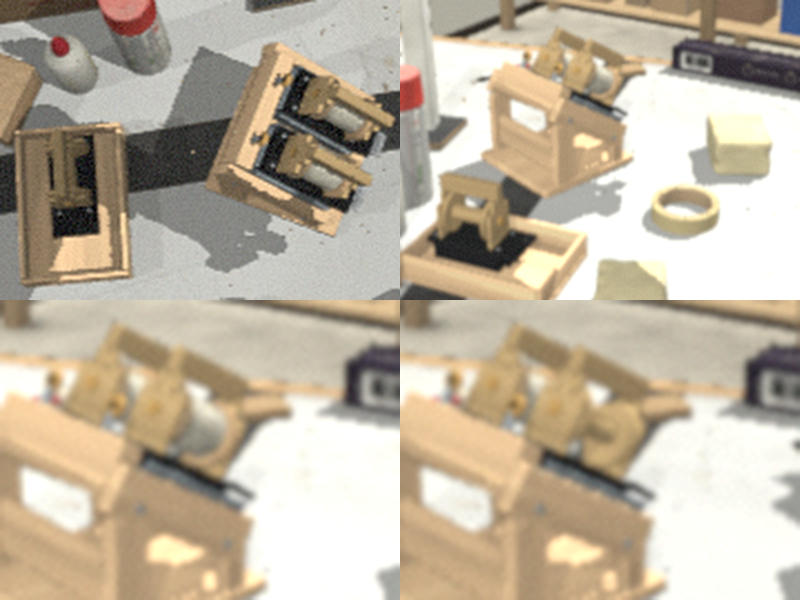

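The final picture shows the spent cassette upright in the tray (panel ~70,185). The fresh one sits in the left bay in the same pose the original had when seated, the running one is still seated, and nothing else has moved. Handing in.

```bash
python3 -c "
from workcell import *
print(job_done())"
```

```text
the job is handed in; nothing more can be done
None
```

The job is handed in at about 35 s of the 72 s allowed: the spent cassette stands upright in the tray and the fresh one is pressed home in the left bay. It stayed down against the lifter and matches the seated pose in the pictures, but I had no direct latch reading. The running cassette and the things around look unmoved, though while turning, the fresh cassette in the gripper pushed against the seated cassettes (19 N at the wrist). A vertical finger couldn't reach the paddle or the tongue, so I pressed the paddle with the fresh cassette's tongue and snapped it home by its carrying bar.

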